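Lay out the washed hand-filling utensils on their outline boards

ROBOT

A 6-joint arm with a two-finger parallel gripper is mounted at the origin on the work surface. World frame = base frame: x ahead of the robot, y to its left, z up, the work surface at z = 0. Lengths are in m, angles in degrees, forces in N, time in s.
With the tool pointing down it reaches from about 0.25 to 0.725 m from the base axis. Payload 9.7 kg.
Tool frame: the origin (TCP) lies between the finger pads; the fingertips stand 11 mm ahead of it and the grasp point (between the pads) lies 8 mm behind it; z points along the fingers, y is the direction in which the jaws open and shut (so a half turn about z gives the same grasp; the last joint's range is limited). The gripper opens to 85 mm and grips with 20 to 120 N. Pads are 22 mm wide; open, the fingers measure 114 mm over their backs; the gripper's body (76 mm by 85 mm) begins 54 mm behind the grasp point. The pads swing forward as they close: fully open they stand 13 mm farther back than shut.
Start: joints at [71.219, 4.979, 10.078, 95.1, 0, 90], TCP at [0.177, 0.521, 0.222] pointing down, gripper open.
Joint ranges: [-179.16, 179.16], [-48.56, 103.87], [-65.8, 70.77], [-126.05, 130.52], [-82.76, 87.17], [-180, 180]. Speed limits (degrees/s): [127.2, 127.2, 147.25, 180, 180, 180].

INTERFACE

Orientations are given as [roll, pitch, yaw] about the fixed x, y, z axes, in that order (R = Rz(yaw) Ry(pitch) Rx(roll)).
In Python, from workcell import bot gives the robot as it stands.
- The arm moves only by the tool play_rows, never from a script. Its argument "targets" is a list of rows, each an object of numbers: "fingers": the gripper command: -1 is shut, 1 is fully open, values between are in proportion; "x", "y", "z": the shift along the tool's x, y, z in m; "wx", "wy", "wz": the turn, a rotation vector about the tool's x, y, z in degrees. In form: [{"fingers": .., "x": .., "y": .., "z": .., "wx": .., "wy": .., "wz": ..}, ...]. A call has 1 to 20 rows; each row is the pose to reach, as a shift and turn from the pose commanded when the call began, along the tool's axes at that moment; what a row does not reach only later rows make up. A row lasts 1/12 s, in which the tool goes at most 41.7 mm and 7.16 degrees, less where a joint would pass 70% of its speed; a pose out of reach is approached as far as the arm can. A call with a gripper value outside its range is refused whole. The fingers move at their own pace and stop on an object; "grip_force" is the grip in N (left out, the last holds). Time passes only in rows, so rows that repeat a pose let the fingers close. It gives the time, the measured TCP pose, the force and the opening at its end, in the units of the state.
- bot.get_obs(): the state, without advancing time (a new reading comes with each control period).
- bot.camera(name): name is "side" or "top" or "wrist"; returns (picture, depth): 400x640x3 uint8, blue, green, red; 400x640 float32, m along the optical axis (not along the pixel's ray), 0 where there is no reading.
- bot.get_calibration(name): a dict with "fx", "fy", "cx", "cy" (pixels), "camera_from_world" (4x4, takes a point from world to camera coordinates). Camera axes: x right, y down, z forward; pixel columns grow to the right and rows downward; lengths in m; the calibration is good to about 2 mm. A picture is of the moment at which its call begins: read the wrist's pose just before it. get_calibration takes no time and is no camera call; for the wrist camera it gives the pose at the moment of the call.
- bot.job_done(): hands the job in, once; it reports no verdict.
Trained networks look in the newest picture that a camera, given by its name, has taken for a name from the list of things; names that differ only in an ending like _2 or _b are one class to them, and where a whole thing is asked for, a point or a joint stands for the part that bears it (a point fixed in the world has none). Each returns a list of dicts, best first, with "confidence" (0 to 1); they miss things now and then, are a little off and sometimes report something else, mostly with a low value. They report only what shows in the picture. A call takes as long as a camera call. They do not tell look-alikes from the thing itself.
- bot.look_for(query, camera): "extent" ([left, top, right, bottom] in pixels, round what is visible of it).
- bot.outline_of(query, camera): "region" (400x640 bool, what is visible of it) and "extent" ([left, top, right, bottom] in pixels, round what is visible of it).
- bot.place_of(query, camera): "point" ([row, column] in pixels: a listed point, or the origin of a listed thing).
The state is a dict: "time": time; "q": joint angles; "qd": joint speeds; "joint_efforts": joint torques, N m; "ee_pos": TCP position; "tcp_rot": TCP orientation; "wrist_force": force on the tool from outside, world axes, zero at the start; "torque": the same for the moment, N m; "opening": finger opening in m.
Only numpy, scipy, OpenCV 4.12 (cv2) and the standard library are available. Lean on these libraries where they do the work, as an engineer would, in place of code of your own. Each camera call takes 0.05 s, during which the arm holds its last target.

TASK

Lay out the washed filling utensils: set the large pan, the funnel (mouth down, as it stands now) and the scoop each squarely on the blue board that shows its outline, with the handle lying along the drawn handle, and nest the small pan right down inside the large one, its handle fanned out about a quarter turn to either side of the handle below. Set each thing down rather than dropping it, and leave the jar, the vial and the pipe clamp that stand among them where they are.

Things in the scene. Friction and masses are not known exactly. Their poses are not given: they have to be found in the camera images.
- large_pan: Wider of two round stainless pans with a bar handle: 98 mm across, 42 high, floor 4 thick, inside 91 across; 0.26 kg. Origin: underside, middle of the bowl; x along the handle, z up. Handle: straight bar 14 mm wide, 8 thick, from x = 48 to 120 mm, rising: its centre is 36 mm above the origin at x = 48, 42 at x = 76, 51 at x = 120. Centre of mass about x = 10 mm.
- small_pan: Narrower, taller stainless pan with a bar handle: 74 mm across, 48 high; 0.19 kg. Nested, it stands 4 mm above the large pan's origin with 8 mm play all round, its handle above the large rim. Origin: underside, middle of the bowl; x along the handle, z up. Handle: bar 14 mm wide, 8 thick, x = 36 to 116 mm, its centre 44 mm up at x = 36, 52 at x = 76, 61 at x = 116. Centre of mass about x = 10 mm.
- funnel: Stainless funnel standing mouth down: mouth 92 mm across, cone narrowing to a round upright stem 20 mm in diameter from 50 to 98 mm above the origin; 0.14 kg. Origin: centre of the mouth, on the surface it stands on; z up along the stem.
- scoop: Stainless hand scoop lying flat: trough 80 mm long, 56 wide, 38 high at the back and 14 at the front lip; 0.15 kg. Origin: underside, middle of the trough; x along the handle, z up. Trough from x = -40 to 40 mm; level handle 14 mm square from x = 40 to 112 mm, its centre line 28 mm above the origin. Centre of mass about x = 23 mm.
- pan_board: Large pan's outline board, fixed: flat blue plastic 4 mm thick with a white disc and a white handle strip on it, 184 mm long, 112 across the round part. Origin: underside, midway along its length; x from the disc towards the drawn handle. The middle of the disc, where the middle of the large pan belongs, is at x = -36 mm, y = 0.
- funnel_board: Funnel's outline board, fixed: round flat blue plastic 108 mm across, 4 mm thick, with a white disc 92 mm across and a small ring in its middle, no handle. Origin: underside, at the centre, where the middle of the funnel belongs; any yaw of the funnel will do.
- scoop_board: Scoop's outline board, fixed: flat blue plastic 4 mm thick, T-shaped, with a white rectangle 80 x 57 mm and a white handle strip on it, 168 mm long, 74 across. Origin: underside, midway along its length; x from the rectangle towards the drawn handle. The middle of the rectangle, where the middle of the scoop's trough belongs, is at x = -36 mm, y = 0.
- jar: Bystander, loose: small grey plastic sample jar, 38 mm across, 46 mm high. Origin: centre of its underside.
- vial: Bystander, loose: small amber sample jar with a black cap, 30 mm across, 50 mm high. Origin: centre of its underside.
- clamp: Bystander, loose: stainless pipe clamp ring lying flat, 42 mm across, 12 mm high. Origin: centre of its underside.
There are look-alikes about, which are no part of the job. What is shaped like the pan_board but yellow is not meant.

How it is judged (in metres and radians):
At the end, for the whole second after the job is handed in: Large pan and scoop level on their boards: middles within 10 mm, handles within 0.2 rad of those drawn; funnel mouth down within 10 mm of its board's centre; small pan level inside the large, within 12 mm of its middle, handle 40 to 140 degrees off; all at rest (x of large_pan in the frame of pan_board between -0.046 and -0.026 m and y of large_pan in the frame of pan_board between -0.01 and 0.01 m and z of large_pan in the frame of pan_board between 0.002 and 0.007 m and x of pan_board in the frame of large_pan above 0 m and angle between the x axis of large_pan and the x axis of pan_board, either way round below 0.2 rad and angle between each of large_pan, scoop, funnel, small_pan's own z axis and vertical below 0.08 rad and x of scoop in the frame of scoop_board between -0.046 and -0.026 m and y of scoop in the frame of scoop_board between -0.01 and 0.01 m and z of scoop in the frame of scoop_board between 0.002 and 0.007 m and x of scoop_board in the frame of scoop above 0 m and angle between the x axis of scoop and the x axis of scoop_board, either way round below 0.2 rad and horizontal distance between funnel and funnel_board below 0.01 m and z of funnel in the frame of funnel_board between 0.002 and 0.007 m and horizontal distance between small_pan and large_pan below 0.012 m and z of small_pan in the frame of large_pan between 0.002 and 0.007 m and angle between the x axis of small_pan and the x axis of large_pan, either way round above 0.7 rad and linear speed of each of large_pan, small_pan, funnel, scoop below 0.02 m/s); the robot touches nothing.
It fails at once if the jar, the vial or the clamp was shifted by more than 20 mm or tipped (distance of any of jar, vial, clamp from where it was at the start of the episode above 0.02 m or angle between any of jar, vial, clamp's own z axis and vertical above 0.4 rad).
It fails at once if a utensil was dropped or knocked (moving at over 0.7 m/s with no finger on it) ((contact force between large_pan and the fingers below 0.05 N and linear speed of large_pan above 0.7 m/s) or (contact force between small_pan and the fingers below 0.05 N and linear speed of small_pan above 0.7 m/s) or (contact force between funnel and the fingers below 0.05 N and linear speed of funnel above 0.7 m/s) or (contact force between scoop and the fingers below 0.05 N and linear speed of scoop above 0.7 m/s)).
It also fails if it takes over 115 s, if anything falls off the work surface, if the arm or the gripper's body presses on something with over 40 N, if the wrist force passes 120 N, or if a joint passes its speed limit or range.

## Working session

There is one attempt and no reset: what is moved stays moved. The work goes in short steps, Python scripts to look and compute and a tool call to move; the robot and the scene stay as the last step left them, time stands still between calls to the robot, and variables do not carry over. Pictures are saved under pics/ and viewed, and the job is handed in when it is done.

Besides the shell and the picture viewer there is one more tool, called after "Emit:" by a JSON object that holds its "method" and its "body". play_rows: Moves the arm, as the interface text tells. Its arguments: {"type":"object","properties":{"targets":{"type":"array","items":{"type":"object","properties":{"fingers":{"type":"number"},"x":{"type":"number"},"y":{"type":"number"},"z":{"type":"number"},"wx":{"type":"number"},"wy":{"type":"number"},"wz":{"type":"number"}}}},"grip_force":{"type":"number"}},"required":["targets"]}

```bash
mkdir -p pics; cat > h.py <<'E'
import numpy as np, cv2
from workcell import bot
def shot(n,f):
    p,d=bot.camera(n); cv2.imwrite(f'pics/{f}.png',p); np.save(f'pics/{f}.npy',d); return p,d
def world(n,u,v,z=None,d=None):
    c=bot.get_calibration(n); T=np.linalg.inv(np.array(c['camera_from_world']))
    r=np.array([(u-c['cx'])/c['fx'],(v-c['cy'])/c['fy'],1.0])
    if d is not None: return T[:3,:3]@(r*d)+T[:3,3]
    R=T[:3,:3]@r; o=T[:3,3]; return o+R*(z-o[2])/R[2]
def proj(n,P):
    c=bot.get_calibration(n); q=np.array(c['camera_from_world'])@np.r_[P,1]
    return c['fx']*q[0]/q[2]+c['cx'],c['fy']*q[1]/q[2]+c['cy']
def cloud(n,d):
    c=bot.get_calibration(n); T=np.linalg.inv(np.array(c['camera_from_world']))
    v,u=np.mgrid[:400,:640]
    P=np.stack([(u-c['cx'])/c['fx']*d,(v-c['cy'])/c['fy']*d,d],-1)
    W=P@T[:3,:3].T+T[:3,3]; W[d==0]=np.nan; return W
E
python3 - <<'E'
from h import *
o=bot.get_obs(); print(o['time'],o['ee_pos'],o['tcp_rot'],o['opening'],o['q'])
for n in ['top','side']:
    shot(n,n+'0'); c=bot.get_calibration(n); T=np.linalg.inv(np.array(c['camera_from_world'])); print(n,c['fx'],T.round(3).tolist())
E
```

```text
0.0 [0.17701187 0.52047932 0.22129604] [-1.79925832e+02 -1.07761315e-04  1.61218611e+02] 0.0853793216166365 [7.12170847e+01 5.00894671e+00 1.00335951e+01 9.50988161e+01
 1.05784971e-04 8.99984732e+01]
top 421.527922643592 [[0.023, -0.995, 0.094, 0.302], [-1.0, -0.022, 0.007, 0.043], [-0.005, -0.094, -0.996, 1.283], [0.0, 0.0, 0.0, 1.0]]
side 432.8397720969741 [[-0.686, -0.376, 0.623, -0.212], [-0.728, 0.357, -0.586, 0.659], [-0.003, -0.855, -0.518, 0.579], [0.0, 0.0, 0.0, 1.0]]
```

View pics/top0.png

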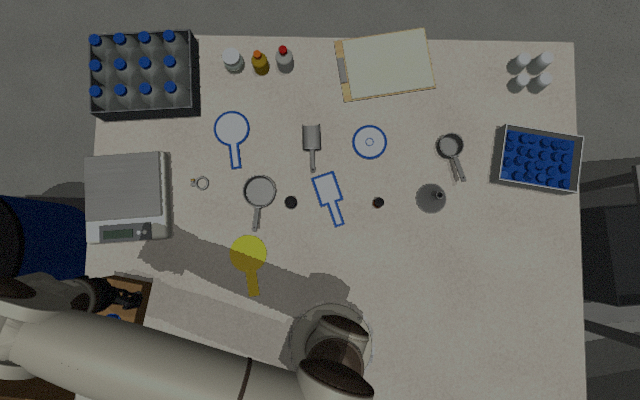

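View pics/side0.png

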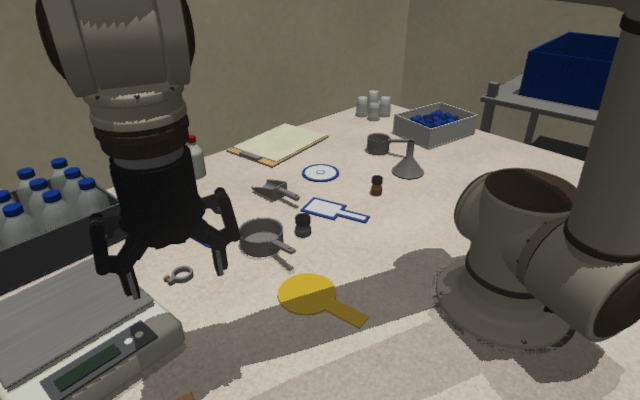

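The top view shows the following:
- The blue pan board is at (232,140) and its yellow look-alike at (248,265).
- The large pan is at (260,190) and the small pan at (450,146).
- The funnel is at (431,198) and the funnel board at (369,141).
- The scoop is at (312,140) and the scoop board at (328,198).
- The dark cylinders at (290,202) and (378,202) are the jar and the vial, and the clamp is at (202,183).

I'll measure these next.

```bash
cat > m1.py <<'E'
from h import *
import sys
p,d=shot('top','top1'); W=cloud('top',d)
for q in ['large_pan','small_pan','funnel','scoop','pan_board','funnel_board','scoop_board','jar','vial','clamp']:
    for r in bot.outline_of(q,'top')[:3]:
        m=r['region']; w=W[m]; w=w[~np.isnan(w[:,0])]
        c=w[:,:2].mean(0); e=np.linalg.svd(w[:,:2]-c,full_matrices=False)[2][0]
        print(q,round(r['confidence'],2),r['extent'],'mean',c.round(3),'z',np.percentile(w[:,2],[5,50,95]).round(3),'ax',round(np.degrees(np.arctan2(e[1],e[0]))))
    pp=bot.place_of(q,'top')
    for r in pp[:2]:
        v,u=r['point']; print('   place',round(r['confidence'],2),[round(u),round(v)],world('top',u,v,0.004).round(3))
cv2.imwrite('pics/crop1.png',cv2.resize(p[90:310,170:490],(800,550),interpolation=cv2.INTER_CUBIC))
E
python3 m1.py
```

```text
place 0.72 [258, 191] [0.449 0.234 0.004]
   place 0.32 [368, 143] [ 0.606 -0.102  0.004]
small_pan 0.73 [435.3, 130.3, 465.5, 180.7] mean [ 0.582 -0.353] z [-0.    0.02  0.06] ax -169
   place 0.78 [451, 147] [ 0.6   -0.356  0.004]
   place 0.6 [257, 193] [0.444 0.236 0.004]
funnel 0.87 [416.0, 186.9, 442.1, 213.3] mean [ 0.436 -0.288] z [0.005 0.022 0.095] ax -147
   place 0.93 [431, 199] [ 0.437 -0.295  0.004]
   place 0.72 [377, 204] [ 0.417 -0.13   0.004]
scoop 0.83 [299.2, 124.7, 320.6, 173.8] mean [0.603 0.074] z [-0.002  0.006  0.037] ax -176
   place 0.71 [310, 134] [0.632 0.079 0.004]
   place 0.41 [449, 147] [ 0.598 -0.35   0.004]
pan_board 0.69 [232.2, 235.2, 265.1, 295.9] mean [0.243 0.254] z [-0.001  0.004  0.008] ax -170
pan_board 0.66 [212.9, 109.2, 251.1, 166.3] mean [0.625 0.321] z [-0.001  0.004  0.008] ax -170
   place 0.86 [253, 263] [0.23  0.24  0.004]
   place 0.82 [234, 140] [0.608 0.312 0.004]
funnel_board 0.67 [352.1, 126.3, 389.5, 160.0] mean [ 0.609 -0.106] z [-0.001  0.004  0.008] ax -50
   place 0.78 [370, 143] [ 0.607 -0.107  0.004]
   place 0.15 [314, 134] [0.63  0.067 0.004]
scoop_board 0.6 [313.3, 172.3, 349.2, 229.4] mean [0.442 0.017] z [-0.001  0.004  0.008] ax -160
   place 0.61 [334, 201] [0.423 0.001 0.004]
   place 0.42 [430, 199] [ 0.438 -0.292  0.004]
   place 0.66 [288, 202] [0.418 0.139 0.004]
vial 0.5 [370.1, 200.0, 382.2, 209.3] mean [ 0.418 -0.128] z [0.003 0.048 0.053] ax 144
   place 0.48 [375, 202] [ 0.425 -0.126  0.004]
   place 0.6 [204, 183] [0.469 0.399 0.004]
```

View pics/crop1.png

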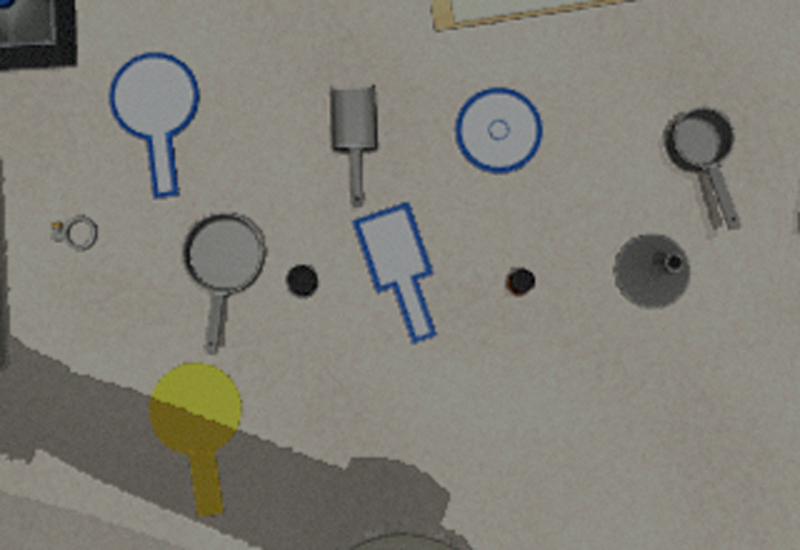

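The pan board meant is the blue one at (232,140). The one at (248,265) is yellow, so it is excluded. Next I'll check the wrist camera geometry and fit the boards in metric.

```bash
cat >> h.py <<'E'
def rectify(n,img,z,x0,x1,y0,y1,s=1000):
    # output: row 0 = x1 (ahead), col 0 = y1 (left), s px/m
    src=np.float32([proj(n,[x,y,z]) for x,y in [(x1,y1),(x1,y0),(x0,y0),(x0,y1)]])
    w,h=int((y1-y0)*s),int((x1-x0)*s)
    H=cv2.getPerspectiveTransform(src,np.float32([[0,0],[w,0],[w,h],[0,h]]))
    return cv2.warpPerspective(img,H,(w,h),flags=cv2.INTER_CUBIC)
def boards(n,img,win=(0.3,0.75,-0.25,0.45)):
    x0,x1,y0,y1=win; r=rectify(n,img,0.004,*win)
    hsv=cv2.cvtColor(r,cv2.COLOR_BGR2HSV)
    m=cv2.inRange(hsv,(100,90,40),(130,255,255)); m=cv2.morphologyEx(m,cv2.MORPH_CLOSE,np.ones((5,5)))
    out=[]
    for c in cv2.findContours(m,cv2.RETR_EXTERNAL,cv2.CHAIN_APPROX_NONE)[0]:
        if cv2.contourArea(c)<5000: continue
        f=np.zeros(m.shape,np.uint8); cv2.drawContours(f,[c],-1,255,-1)
        v,u=np.nonzero(f); P=np.c_[x1-(v+.5)/1000,y1-(u+.5)/1000]
        mu=P.mean(0); e=np.linalg.svd(P-mu,full_matrices=False)[2]; a=e[0]
        t=(P-mu)@a
        if (t**3).mean()<0: a=-a; t=-t
        b=np.array([-a[1],a[0]]); s=(P-mu)@b
        org=mu+a*(t.min()+t.max())/2
        out.append(dict(len=t.max()-t.min(),wid=s.max()-s.min(),origin=org,yaw=np.degrees(np.arctan2(a[1],a[0])),disc=org-.036*a,mean=mu))
    return out
def toolmove(x,y,z,yaw,cur=None):
    o=bot.get_obs()
    from scipy.spatial.transform import Rotation as Ro
    p,rr=(o['ee_pos'],o['tcp_rot']) if cur is None else cur
    R=Ro.from_euler('xyz',rr,degrees=True)
    dlt=R.inv().apply(np.array([x,y,z])-p)
    rv=(R.inv()*Ro.from_euler('xyz',[180,0,yaw],degrees=True)).as_rotvec(degrees=True)
    print('target',[x,y,z,yaw],'->',dlt.round(4),rv.round(2),'rows>=',int(np.ceil(max(np.linalg.norm(dlt)/.0417,np.linalg.norm(rv)/7.16))))
def st():
    o=bot.get_obs(); print('t',o['time'],o['ee_pos'].round(4),o['tcp_rot'].round(2),'F',np.round(o['wrist_force'],1),'open',round(o['opening'],4),'q',np.round(o['q'],1))
E
python3 - <<'E'
from h import *
p=cv2.imread('pics/top1.png')
for b in boards('top',p): print({k:np.round(v,4).tolist() for k,v in b.items()})
c=bot.get_calibration('wrist'); T=np.linalg.inv(np.array(c['camera_from_world'])); print(c['fx'],T.round(3).tolist())
st(); toolmove(0.46,0.20,0.36,180)
E
```

```text
{'len': 0.1665, 'wid': 0.0732, 'origin': [0.4278, 0.0098], 'yaw': -159.9054, 'disc': [0.4616, 0.0222], 'mean': [0.4426, 0.0152]}
{'len': 0.1066, 'wid': 0.106, 'origin': [0.6102, -0.1057], 'yaw': -19.7235, 'disc': [0.5763, -0.0936], 'mean': [0.6102, -0.1057]}
{'len': 0.1831, 'wid': 0.1103, 'origin': [0.6082, 0.3162], 'yaw': -170.7879, 'disc': [0.6438, 0.322], 'mean': [0.6268, 0.3192]}
311.4876150819231 [[0.322, 0.896, 0.305, 0.098], [0.947, -0.304, -0.104, 0.548], [0.0, 0.322, -0.947, 0.373], [0.0, 0.0, 0.0, 1.0]]
t 1.15 [0.177  0.5207 0.222 ] [-180.     -0.    161.22] F [0.8 0.1 0.2] open 0.0853 q [71.2  5.  10.1 95.1  0.  90. ]
target [0.46, 0.2, 0.36, 180] -> [-0.3711 -0.2125 -0.138 ] [ -0.    -0.   -18.78] rows>= 11
```

```bash
python3 - <<'E'
from h import *
toolmove(0.42,0.20,0.32,5)
E
```

```text
target [0.42, 0.2, 0.32, 5] -> [-0.3333 -0.2254 -0.098 ] [ -0.     0.   156.22] rows>= 22
```

Emit:
{"method": "play_rows", "body": {"targets": [{"fingers": 0.1,"x": -0.333,"y": -0.225,"z": -0.098,"wz": 156.2},{"fingers": 0.1,"x": -0.333,"y": -0.225,"z": -0.098,"wz": 156.2},{"fingers": 0.1,"x": -0.333,"y": -0.225,"z": -0.098,"wz": 156.2},{"fingers": 0.1,"x": -0.333,"y": -0.225,"z": -0.098,"wz": 156.2},{"fingers": 0.1,"x": -0.333,"y": -0.225,"z": -0.098,"wz": 156.2},{"fingers": 0.1,"x": -0.333,"y": -0.225,"z": -0.098,"wz": 156.2},{"fingers": 0.1,"x": -0.333,"y": -0.225,"z": -0.098,"wz": 156.2},{"fingers": 0.1,"x": -0.333,"y": -0.225,"z": -0.098,"wz": 156.2},{"fingers": 0.1,"x": -0.333,"y": -0.225,"z": -0.098,"wz": 156.2},{"fingers": 0.1,"x": -0.333,"y": -0.225,"z": -0.098,"wz": 156.2},{"fingers": 0.1,"x": -0.333,"y": -0.225,"z": -0.098,"wz": 156.2},{"fingers": 0.1,"x": -0.333,"y": -0.225,"z": -0.098,"wz": 156.2},{"fingers": 0.1,"x": -0.333,"y": -0.225,"z": -0.098,"wz": 156.2},{"fingers": 0.1,"x": -0.333,"y": -0.225,"z": -0.098,"wz": 156.2},{"fingers": 0.1,"x": -0.333,"y": -0.225,"z": -0.098,"wz": 156.2},{"fingers": 0.1,"x": -0.333,"y": -0.225,"z": -0.098,"wz": 156.2},{"fingers": 0.1,"x": -0.333,"y": -0.225,"z": -0.098,"wz": 156.2},{"fingers": 0.1,"x": -0.333,"y": -0.225,"z": -0.098,"wz": 156.2},{"fingers": 0.1,"x": -0.333,"y": -0.225,"z": -0.098,"wz": 156.2},{"fingers": 0.1,"x": -0.333,"y": -0.225,"z": -0.098,"wz": 156.2}]}}

```text
$.targets[0]: bad value
```

```bash
python3 - <<'E'
from h import *
st()
p,d=shot('wrist','w1')
p,d=shot('top','top2')
for b in boards('top',p): print({k:np.round(v,4).tolist() for k,v in b.items()})
E
```

```text
t 1.15 [0.177  0.5207 0.222 ] [-180.     -0.    161.22] F [0.8 0.1 0.2] open 0.0853 q [71.2  5.  10.1 95.1  0.  90. ]
{'len': 0.1665, 'wid': 0.0734, 'origin': [0.4278, 0.0098], 'yaw': -159.874, 'disc': [0.4616, 0.0222], 'mean': [0.4426, 0.0152]}
{'len': 0.107, 'wid': 0.1059, 'origin': [0.6102, -0.1057], 'yaw': -15.6691, 'disc': [0.5756, -0.096], 'mean': [0.6102, -0.1057]}
{'len': 0.1831, 'wid': 0.1105, 'origin': [0.6082, 0.3162], 'yaw': -170.7996, 'disc': [0.6438, 0.322], 'mean': [0.6267, 0.3192]}
```

View pics/w1.png

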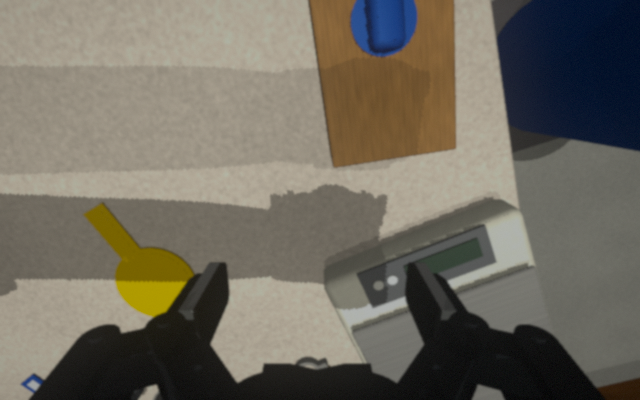

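View pics/top2.png

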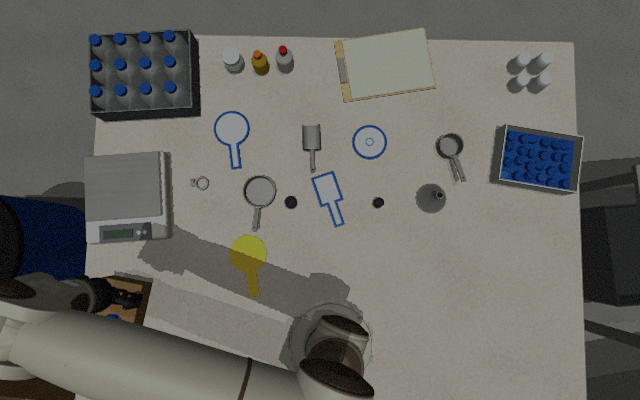

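The call was refused, perhaps because it needs every key. I'll give all fields, first in a small call.

Emit:
{"method": "play_rows", "body": {"targets": [{"fingers": 0.1,"x": -0.02,"y": -0.014,"z": -0.04,"wx": 0,"wy": 0,"wz": 7}]}}

```text
time: 1.33
ee_pos: [0.1882, 0.5031, 0.2512]
tcp_rot: [-179.4, 0.0, 154.4]
wrist_force: [0.1, 0.6, -1.0]
opening: 0.0758
```

```bash
python3 - <<'E'
from h import *
toolmove(0.40,0.20,0.34,5)
E
```

```text
target [0.4, 0.2, 0.34, 5] -> [-0.3219 -0.1828 -0.087 ] [ -0.18   0.72 149.43] rows>= 21
```

Emit:
{"method": "play_rows", "body": {"targets": [{"fingers": 0.1,"x": -0.322,"y": -0.183,"z": -0.087,"wx": 0,"wy": 0,"wz": 149},{"fingers": 0.1,"x": -0.322,"y": -0.183,"z": -0.087,"wx": 0,"wy": 0,"wz": 149},{"fingers": 0.1,"x": -0.322,"y": -0.183,"z": -0.087,"wx": 0,"wy": 0,"wz": 149},{"fingers": 0.1,"x": -0.322,"y": -0.183,"z": -0.087,"wx": 0,"wy": 0,"wz": 149},{"fingers": 0.1,"x": -0.322,"y": -0.183,"z": -0.087,"wx": 0,"wy": 0,"wz": 149},{"fingers": 0.1,"x": -0.322,"y": -0.183,"z": -0.087,"wx": 0,"wy": 0,"wz": 149},{"fingers": 0.1,"x": -0.322,"y": -0.183,"z": -0.087,"wx": 0,"wy": 0,"wz": 149},{"fingers": 0.1,"x": -0.322,"y": -0.183,"z": -0.087,"wx": 0,"wy": 0,"wz": 149},{"fingers": 0.1,"x": -0.322,"y": -0.183,"z": -0.087,"wx": 0,"wy": 0,"wz": 149},{"fingers": 0.1,"x": -0.322,"y": -0.183,"z": -0.087,"wx": 0,"wy": 0,"wz": 149},{"fingers": 0.1,"x": -0.322,"y": -0.183,"z": -0.087,"wx": 0,"wy": 0,"wz": 149},{"fingers": 0.1,"x": -0.322,"y": -0.183,"z": -0.087,"wx": 0,"wy": 0,"wz": 149},{"fingers": 0.1,"x": -0.322,"y": -0.183,"z": -0.087,"wx": 0,"wy": 0,"wz": 149},{"fingers": 0.1,"x": -0.322,"y": -0.183,"z": -0.087,"wx": 0,"wy": 0,"wz": 149},{"fingers": 0.1,"x": -0.322,"y": -0.183,"z": -0.087,"wx": 0,"wy": 0,"wz": 149},{"fingers": 0.1,"x": -0.322,"y": -0.183,"z": -0.087,"wx": 0,"wy": 0,"wz": 149},{"fingers": 0.1,"x": -0.322,"y": -0.183,"z": -0.087,"wx": 0,"wy": 0,"wz": 149},{"fingers": 0.1,"x": -0.322,"y": -0.183,"z": -0.087,"wx": 0,"wy": 0,"wz": 149},{"fingers": 0.1,"x": -0.322,"y": -0.183,"z": -0.087,"wx": 0,"wy": 0,"wz": 149},{"fingers": 0.1,"x": -0.322,"y": -0.183,"z": -0.087,"wx": 0,"wy": 0,"wz": 149}]}}

```text
time: 3.0
ee_pos: [0.4163, 0.1481, 0.3444]
tcp_rot: [-176.8, 0.2, 17.5]
wrist_force: [-0.1, 1.0, -0.4]
opening: 0.0472
```

```bash
python3 - <<'E'
from h import *
st()
p,d=shot('wrist','w2')
for b in boards('wrist',p): print({k:np.round(v,4).tolist() for k,v in b.items()})
E
```

```text
t 3.0 [0.4163 0.1481 0.3444] [-1.7681e+02  1.5000e-01  1.7540e+01] F [-0.1  1.  -0.4] open 0.0472 q [ 17.5  -4.9  14.2 109.3   3.2 179.9]
{'len': 0.1645, 'wid': 0.0714, 'origin': [0.427, 0.0077], 'yaw': -160.636, 'disc': [0.4609, 0.0196], 'mean': [0.4418, 0.0129]}
{'len': 0.1059, 'wid': 0.1035, 'origin': [0.6067, -0.109], 'yaw': 123.9841, 'disc': [0.6269, -0.1389], 'mean': [0.6068, -0.1091]}
```

View pics/w2.png

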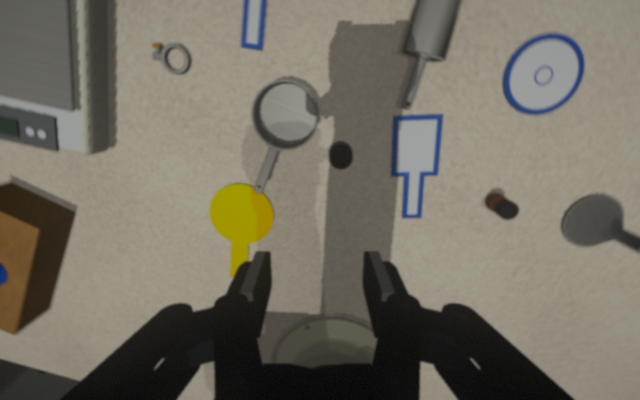

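The wrist picture shows the large pan at (286,112), handle end at (262,190), scoop at (430,40), boards as expected. q6 reached its limit, so tool yaw must stay above q1, and I'll grasp with yaw near 190. Next I'll fit the utensil poses from depth.

```bash
cat >> h.py <<'E'
def circ(P):
    A=np.c_[2*P,np.ones(len(P))]; s=np.linalg.lstsq(A,(P**2).sum(1),rcond=None)[0]
    return s[:2],np.sqrt(s[2]+s[:2]@s[:2])
def around(W,c,r,z0=0.007,z1=0.2):
    w=W.reshape(-1,3); w=w[~np.isnan(w[:,0])]
    return w[(np.hypot(w[:,0]-c[0],w[:,1]-c[1])<r)&(w[:,2]>z0)&(w[:,2]<z1)]
def panfit(W,c,kind):
    H,Rr=(0.042,0.0473) if kind=='L' else (0.048,0.0355)
    hx=[(48,36),(76,42),(120,51)] if kind=='L' else [(36,44),(76,52),(116,61)]
    w=around(W,c,0.15,0.012,0.09); c=np.array(c,float)
    rim=w[(abs(w[:,2]-H)<.006)]
    for k in range(8):
        d=np.hypot(*(rim[:,:2]-c).T); g=rim[abs(d-Rr)<(0.02 if k<4 else .006)]
        c,r=circ(g[:,:2])
    d=np.hypot(*(w[:,:2]-c).T); h=w[(d>Rr+.012)&(d<.13)&(w[:,2]>.03)]
    print(kind,'centre',c.round(4),'r',round(r,4),'n',len(g),len(h))
    v=h[:,:2]-c; ang=np.degrees(np.arctan2(v[:,1],v[:,0])); a=np.median((ang-ang[0]+180)%360-180)+ang[0]
    print('   handle yaw',round(a,1),'rmax',d[(d<.14)&(w[:,2]>.03)].max().round(3), 'zs',np.percentile(h[:,2],[5,95]).round(3))
    return c,a
E
python3 - <<'E'
from h import *
d=np.load('pics/w2.npy'); W=cloud('wrist',d); Wt=cloud('top',np.load('pics/top1.npy'))
panfit(W,(0.45,0.235),'L'); panfit(Wt,(0.45,0.235),'L'); panfit(Wt,(0.6,-0.353),'S')
for nm,X in(('w',W),('t',Wt)):
    s=around(X,(0.62,0.075),0.13,0.012,.06); s=s[abs(s[:,1]-.075)<.06]
    hi=s
    print('scoop',nm,len(s),s[:,:2].min(0).round(3),s[:,:2].max(0).round(3))
    h=s[(s[:,0]<.585)&(abs(s[:,2]-.035)<.008)]
    if len(h)>4: print('  handle',len(h),h.mean(0).round(4),np.polyfit(h[:,0],h[:,1],1).round(3),h[:,0].min(),h[:,0].max())
    t=s[(s[:,0]>.6)&(s[:,2]>.02)]
    print('  trough',len(t),t.mean(0).round(4),t.min(0).round(3),t.max(0).round(3))
    f=around(X,(0.437,-0.293),0.06,0.012,.12); top=f[f[:,2]>.085]
    print('funnel',nm,len(f),'top',len(top),top.mean(0).round(4) if len(top) else '')
    lo=f[(f[:,2]<.03)]
    if len(lo): print(circ(lo[:,:2]))
    for n,c in(('jar',(0.418,.139)),('vial',(.418,-.128)),('clamp',(.465,.40))):
        f=around(X,c,.04,.008,.07); print(n,len(f),np.median(f,0).round(3) if len(f) else '')
E
```

```text
L centre [0.4474 0.2239] r 0.0468 n 679 861
   handle yaw -114.9 rmax 0.119 zs [0.043 0.053]
L centre [0.4453 0.2262] r 0.0468 n 139 214
   handle yaw -116.4 rmax 0.119 zs [0.041 0.054]
S centre [ 0.5956 -0.3441] r 0.0351 n 117 119
   handle yaw -165.0 rmax 0.138 zs [0.048 0.065]
scoop w 1274 [0.508 0.04 ] [0.655 0.1  ]
  handle 752 [0.5528 0.0678 0.0335] [0.058 0.036] 0.5077744634822493 0.5849265443222331
  trough 192 [0.619  0.0657 0.0258] [0.6   0.042 0.02 ] [0.647 0.1   0.033]
funnel w 2108 top 83 [ 0.4356 -0.2877  0.0898]
(array([ 0.43778361, -0.29419424]), np.float64(0.030459678426563525))
jar 551 [0.42  0.131 0.045]
vial 565 [ 0.421 -0.125  0.047]
clamp 463 [0.473 0.411 0.011]
scoop t 208 [0.507 0.046] [0.66  0.103]
  handle 139 [0.5496 0.0699 0.034 ] [0.065 0.034] 0.507350472892049 0.5848606245688368
  trough 22 [0.6201 0.0793 0.0287] [0.601 0.046 0.021] [0.648 0.102 0.036]
funnel t 505 top 48 [ 0.4388 -0.2923  0.0966]
(array([ 0.43938097, -0.29417752]), np.float64(0.03288165932092918))
jar 131 [0.414 0.13  0.045]
vial 94 [ 0.418 -0.128  0.049]
clamp 87 [0.47  0.414 0.011]
```

```bash
python3 - <<'E'
from h import *
s=open('h.py').read()
s=s.replace("v=h[:,:2]-c; ang=","v=h[:,:2]-c; ok=abs((np.degrees(np.arctan2(v[:,1],v[:,0]))-guess+180)%360-180)<25; v=v[ok]; h=h[ok]; ang=").replace("def panfit(W,c,kind):","def panfit(W,c,kind,guess=-170):")
open('h.py','w').write(s)
E
python3 - <<'E'
from h import *
W=cloud('wrist',np.load('pics/w2.npy')); Wt=cloud('top',np.load('pics/top1.npy'))
panfit(W,(0.45,0.235),'L'); panfit(Wt,(0.45,0.235),'L'); panfit(Wt,(0.6,-0.353),'S',-165)
st()
toolmove(0.36,0.22,0.25,-170)
E
```

```text
L centre [0.4474 0.2239] r 0.0468 n 679 861
   handle yaw 176.0 rmax 0.119 zs [0.043 0.054]
L centre [0.4453 0.2262] r 0.0468 n 139 214
   handle yaw 176.5 rmax 0.119 zs [0.041 0.055]
S centre [ 0.5956 -0.3441] r 0.0351 n 117 119
   handle yaw -165.0 rmax 0.138 zs [0.048 0.065]
t 3.05 [0.4166 0.1456 0.3446] [-1.7676e+02  1.6000e-01  1.7160e+01] F [ 0.5 -0.4  1. ] open 0.0467 q [ 17.1  -4.9  14.2 109.3   3.2 179.9]
target [0.36, 0.22, 0.25, -170] -> [-0.0318 -0.0823  0.0995] [  -0.55   -4.88 -172.78] rows>= 25
```

```bash
python3 - <<'E'
from h import *
toolmove(0.3745,0.230,0.16,176)
E
```

```text
target [0.3745, 0.23, 0.16, 176] -> [-0.0148 -0.0825  0.1896] [  -1.07   -4.45 -158.79] rows>= 23
```

Emit:
{"method": "play_rows", "body": {"targets": [{"fingers": 0.1,"x": -0.015,"y": -0.082,"z": 0.06,"wx": -1.1,"wy": -4.4,"wz": -158.8},{"fingers": 0.1,"x": -0.015,"y": -0.082,"z": 0.06,"wx": -1.1,"wy": -4.4,"wz": -158.8},{"fingers": 0.1,"x": -0.015,"y": -0.082,"z": 0.06,"wx": -1.1,"wy": -4.4,"wz": -158.8},{"fingers": 0.1,"x": -0.015,"y": -0.082,"z": 0.06,"wx": -1.1,"wy": -4.4,"wz": -158.8},{"fingers": 0.1,"x": -0.015,"y": -0.082,"z": 0.06,"wx": -1.1,"wy": -4.4,"wz": -158.8},{"fingers": 0.1,"x": -0.015,"y": -0.082,"z": 0.06,"wx": -1.1,"wy": -4.4,"wz": -158.8},{"fingers": 0.1,"x": -0.015,"y": -0.082,"z": 0.06,"wx": -1.1,"wy": -4.4,"wz": -158.8},{"fingers": 0.1,"x": -0.015,"y": -0.082,"z": 0.06,"wx": -1.1,"wy": -4.4,"wz": -158.8},{"fingers": 0.1,"x": -0.015,"y": -0.082,"z": 0.06,"wx": -1.1,"wy": -4.4,"wz": -158.8},{"fingers": 0.1,"x": -0.015,"y": -0.082,"z": 0.06,"wx": -1.1,"wy": -4.4,"wz": -158.8},{"fingers": 0.1,"x": -0.015,"y": -0.082,"z": 0.06,"wx": -1.1,"wy": -4.4,"wz": -158.8},{"fingers": 0.1,"x": -0.015,"y": -0.082,"z": 0.06,"wx": -1.1,"wy": -4.4,"wz": -158.8},{"fingers": 0.1,"x": -0.015,"y": -0.082,"z": 0.06,"wx": -1.1,"wy": -4.4,"wz": -158.8},{"fingers": 0.1,"x": -0.015,"y": -0.082,"z": 0.06,"wx": -1.1,"wy": -4.4,"wz": -158.8},{"fingers": 0.1,"x": -0.015,"y": -0.082,"z": 0.06,"wx": -1.1,"wy": -4.4,"wz": -158.8},{"fingers": 0.1,"x": -0.015,"y": -0.082,"z": 0.06,"wx": -1.1,"wy": -4.4,"wz": -158.8},{"fingers": 0.1,"x": -0.015,"y": -0.082,"z": 0.12,"wx": -1.1,"wy": -4.4,"wz": -158.8},{"fingers": 0.1,"x": -0.015,"y": -0.082,"z": 0.12,"wx": -1.1,"wy": -4.4,"wz": -158.8},{"fingers": 0.1,"x": -0.015,"y": -0.082,"z": 0.12,"wx": -1.1,"wy": -4.4,"wz": -158.8},{"fingers": 0.1,"x": -0.015,"y": -0.082,"z": 0.12,"wx": -1.1,"wy": -4.4,"wz": -158.8}]}}

```text
time: 4.72
ee_pos: [0.374, 0.2279, 0.228]
tcp_rot: [-179.7, -0.4, 161.2]
wrist_force: [-0.3, -0.2, 1.0]
opening: 0.047
```

```bash
python3 - <<'E'
from h import *
p,d=shot('wrist','w3');st()
W=cloud('wrist',d); panfit(W,(0.447,0.225),'L',176); print(boards('wrist',p))
toolmove(0.3745,0.230,0.033,176)
E
```

```text
t 4.7667 [0.3743 0.228  0.2288] [-179.78   -0.36  161.72] F [ 0.9 -0.5 -0.3] open 0.0471 q [31.3 -9.6 -3.3 96.7  0.1 49.5]
L centre [0.4461 0.2269] r 0.047 n 929 1443
   handle yaw 176.7 rmax 0.119 zs [0.043 0.055]
[]
target [0.3745, 0.23, 0.033, 176] -> [-0.0008  0.0027  0.1958] [ -0.17  -0.38 -14.28] rows>= 5
```

View pics/w3.png

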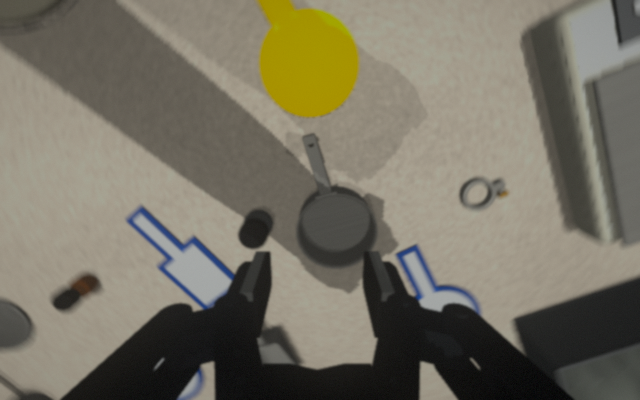

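The large pan sits at (0.446, 0.2265) with its handle at 176.6°, which agrees between the top and wrist views. Next I'll rotate, descend and grip.

Emit:
{"method": "play_rows", "body": {"targets": [{"fingers": 0.1,"x": -0.001,"y": 0.003,"z": 0.04,"wx": -0.2,"wy": -0.4,"wz": -14.8},{"fingers": 0.1,"x": -0.001,"y": 0.003,"z": 0.08,"wx": -0.2,"wy": -0.4,"wz": -14.8},{"fingers": 0.1,"x": -0.001,"y": 0.003,"z": 0.12,"wx": -0.2,"wy": -0.4,"wz": -14.8},{"fingers": 0.1,"x": -0.001,"y": 0.003,"z": 0.15,"wx": -0.2,"wy": -0.4,"wz": -14.8},{"fingers": 0.1,"x": -0.001,"y": 0.003,"z": 0.18,"wx": -0.2,"wy": -0.4,"wz": -14.8},{"fingers": 0.1,"x": -0.001,"y": 0.003,"z": 0.195,"wx": -0.2,"wy": -0.4,"wz": -14.8},{"fingers": 0.1,"x": -0.001,"y": 0.003,"z": 0.195,"wx": -0.2,"wy": -0.4,"wz": -14.8}]}}

```text
time: 5.35
ee_pos: [0.3734, 0.2293, 0.031]
tcp_rot: [-179.9, -0.2, 175.5]
wrist_force: [-0.9, -0.5, -0.7]
opening: 0.0473
```

```bash
python3 - <<'E'
from h import *
st(); toolmove(0.374,0.231,0.033,176.6)
E
```

```text
t 5.35 [0.3734 0.2293 0.031 ] [-179.88   -0.2   175.47] F [-0.9 -0.5 -0.7] open 0.0473 q [ 31.5  -9.5 -25.1  74.6   0.   36.1]
target [0.374, 0.231, 0.033, 176.6] -> [-0.0005  0.0017 -0.002 ] [-0.12 -0.2  -1.13] rows>= 1
```

Emit:
{"method": "play_rows", "body": {"grip_force": 90, "targets": [{"fingers": -1,"x": 0,"y": 0.001,"z": -0.002,"wx": 0,"wy": 0,"wz": 0},{"fingers": -1,"x": 0,"y": 0.001,"z": -0.002,"wx": 0,"wy": 0,"wz": 0},{"fingers": -1,"x": 0,"y": 0.001,"z": -0.002,"wx": 0,"wy": 0,"wz": 0},{"fingers": -1,"x": 0,"y": 0.001,"z": -0.002,"wx": 0,"wy": 0,"wz": 0},{"fingers": -1,"x": 0,"y": 0.001,"z": -0.002,"wx": 0,"wy": 0,"wz": 0},{"fingers": -1,"x": 0,"y": 0.001,"z": -0.002,"wx": 0,"wy": 0,"wz": 0},{"fingers": -1,"x": 0,"y": 0.001,"z": -0.002,"wx": 0,"wy": 0,"wz": 0},{"fingers": -1,"x": 0,"y": 0.001,"z": -0.01,"wx": 0,"wy": 0,"wz": 0},{"fingers": -1,"x": 0,"y": 0.001,"z": -0.03,"wx": 0,"wy": 0,"wz": 0},{"fingers": -1,"x": 0,"y": 0.001,"z": -0.06,"wx": 0,"wy": 0,"wz": 0},{"fingers": -1,"x": 0,"y": 0.001,"z": -0.07,"wx": 0,"wy": 0,"wz": 0},{"fingers": -1,"x": 0,"y": 0.001,"z": -0.07,"wx": 0,"wy": 0,"wz": 0}]}}

```text
time: 6.35
ee_pos: [0.3766, 0.2321, 0.1074]
tcp_rot: [179.8, 0.3, 175.6]
wrist_force: [0.2, 0.0, 0.5]
opening: -0.0001
```

```bash
python3 - <<'E'
from h import *
p,d=shot('wrist','w4');st()
p,d=shot('side','s4')
W=cloud('wrist',np.load('pics/w4.npy'))
w=around(W,(.446,.2265),.06,.05,.2)
rim=w[w[:,2]>np.percentile(w[:,2],95)-.02]
for lo in (.09,.10,.105): 
  r=w[w[:,2]>lo]; print(lo,len(r),circ(r[:,:2]))
A=np.c_[r[:,:2],np.ones(len(r))]; print('slope',np.linalg.lstsq(A,r[:,2],rcond=None)[0])
E
```

```text
t 6.4 [0.376  0.2318 0.1055] [1.7987e+02 1.6000e-01 1.7563e+02] F [-0.5 -0.7 -1.8] open -0.0002 q [ 31.6 -10.9 -18.   82.7   0.   36. ]
0.09 13 (array([0.38916286, 0.23095452]), np.float64(0.003170841819454864))
0.1 13 (array([0.38916286, 0.23095452]), np.float64(0.003170841819454864))
0.105 13 (array([0.38916286, 0.23095452]), np.float64(0.003170841819454864))
slope [11.74917982 -0.18256815 -4.34461252]
```

View pics/w4.png

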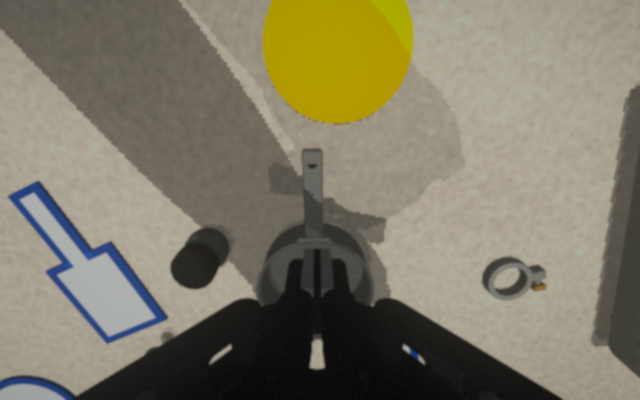

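View pics/s4.png

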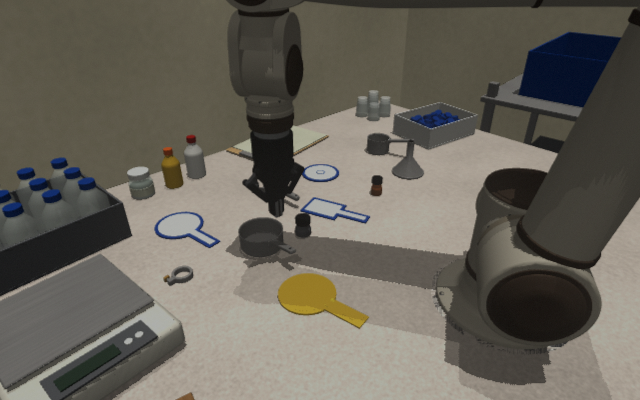

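Missed: the fingers shut empty, probably still closing when I lifted. The pan seems unmoved. I'll check where the TCP projects.

```bash
python3 - <<'E'
from h import *
o=bot.get_obs(); print(proj('side',o['ee_pos']),proj('wrist',o['ee_pos']), proj('wrist',o['ee_pos']+[0,0,-.011]))
W=cloud('wrist',np.load('pics/w4.npy')); panfit(W,(0.446,0.2265),'L',176)
Ws=cloud('side',np.load('pics/s4.npy')); panfit(Ws,(0.446,0.2265),'L',176)
toolmove(.374,.230,.033,176.6)
E
```

```text
(np.float64(277.15445546376344), np.float64(218.97295164691843)) (np.float64(315.64637526586097), np.float64(256.3181190573685)) (np.float64(315.67926925093633), np.float64(246.95486455024422))
L centre [0.423  0.2272] r 0.0476 n 450 2777
   handle yaw 176.9 rmax 0.114 zs [0.043 0.051]
L centre [0.4458 0.227 ] r 0.0471 n 294 329
   handle yaw -185.0 rmax 0.12 zs [0.042 0.054]
target [0.374, 0.23, 0.033, 176.6] -> [ 0.0014 -0.0016  0.0713] [ 0.06  0.07 -0.97] rows>= 2
```

The pan is unmoved. I'll retry: open, descend, close with longer waiting and check the opening before lifting.

Emit:
{"method": "play_rows", "body": {"targets": [{"fingers": 0.0,"x": 0.001,"y": -0.002,"z": 0,"wx": 0,"wy": 0,"wz": -1},{"fingers": 0.0,"x": 0.001,"y": -0.002,"z": 0,"wx": 0,"wy": 0,"wz": -1},{"fingers": 0.0,"x": 0.001,"y": -0.002,"z": 0,"wx": 0,"wy": 0,"wz": -1},{"fingers": 0.0,"x": 0.001,"y": -0.002,"z": 0,"wx": 0,"wy": 0,"wz": -1},{"fingers": 0.0,"x": 0.001,"y": -0.002,"z": 0,"wx": 0,"wy": 0,"wz": -1},{"fingers": 0.0,"x": 0.001,"y": -0.002,"z": 0.03,"wx": 0,"wy": 0,"wz": -1},{"fingers": 0.0,"x": 0.001,"y": -0.002,"z": 0.06,"wx": 0,"wy": 0,"wz": -1},{"fingers": 0.0,"x": 0.001,"y": -0.002,"z": 0.073,"wx": 0,"wy": 0,"wz": -1},{"fingers": 0.0,"x": 0.001,"y": -0.002,"z": 0.073,"wx": 0,"wy": 0,"wz": -1},{"fingers": 0.0,"x": 0.001,"y": -0.002,"z": 0.073,"wx": 0,"wy": 0,"wz": -1}]}}

```text
time: 7.28
ee_pos: [0.3738, 0.2293, 0.0312]
tcp_rot: [180.0, -0.0, 176.6]
wrist_force: [-1.1, 0.3, 0.5]
opening: 0.0426
```

Emit:
{"method": "play_rows", "body": {"grip_force": 90, "targets": [{"fingers": -1,"x": 0,"y": 0,"z": 0,"wx": 0,"wy": 0,"wz": 0},{"fingers": -1,"x": 0,"y": 0,"z": 0,"wx": 0,"wy": 0,"wz": 0},{"fingers": -1,"x": 0,"y": 0,"z": 0,"wx": 0,"wy": 0,"wz": 0},{"fingers": -1,"x": 0,"y": 0,"z": 0,"wx": 0,"wy": 0,"wz": 0},{"fingers": -1,"x": 0,"y": 0,"z": 0,"wx": 0,"wy": 0,"wz": 0},{"fingers": -1,"x": 0,"y": 0,"z": 0,"wx": 0,"wy": 0,"wz": 0},{"fingers": -1,"x": 0,"y": 0,"z": 0,"wx": 0,"wy": 0,"wz": 0}]}}

```text
time: 7.87
ee_pos: [0.3747, 0.23, 0.0328]
tcp_rot: [179.9, 0.1, 176.6]
wrist_force: [-2.0, -0.7, 5.7]
opening: 0.0093
```

Emit:
{"method": "play_rows", "body": {"targets": [{"fingers": -1,"x": 0,"y": 0,"z": 0,"wx": 0,"wy": 0,"wz": 0}]}}

```text
time: 7.95
ee_pos: [0.3747, 0.23, 0.0328]
tcp_rot: [179.9, 0.1, 176.6]
wrist_force: [-3.0, 0.1, 5.9]
opening: 0.0095
```

```bash
python3 - <<'E'
from h import *
p,d=shot('side','s5');st()
cv2.imwrite('pics/s5c.png',cv2.resize(p[150:310,180:380],None,fx=4,fy=3.7,interpolation=cv2.INTER_CUBIC)[:600,:800])
Ws=cloud('side',d); panfit(Ws,(0.446,0.2265),'L',176)
E
```

```text
t 8.0 [0.3747 0.23   0.0328] [1.7987e+02 1.3000e-01 1.7663e+02] F [-2.  -0.8  4.8] open 0.0098 q [ 31.5  -9.8 -25.2  74.5   0.   34.9]
L centre [0.4458 0.2271] r 0.0468 n 146 585
   handle yaw -184.2 rmax 0.12 zs [0.047 0.088]
```

View pics/s5c.png

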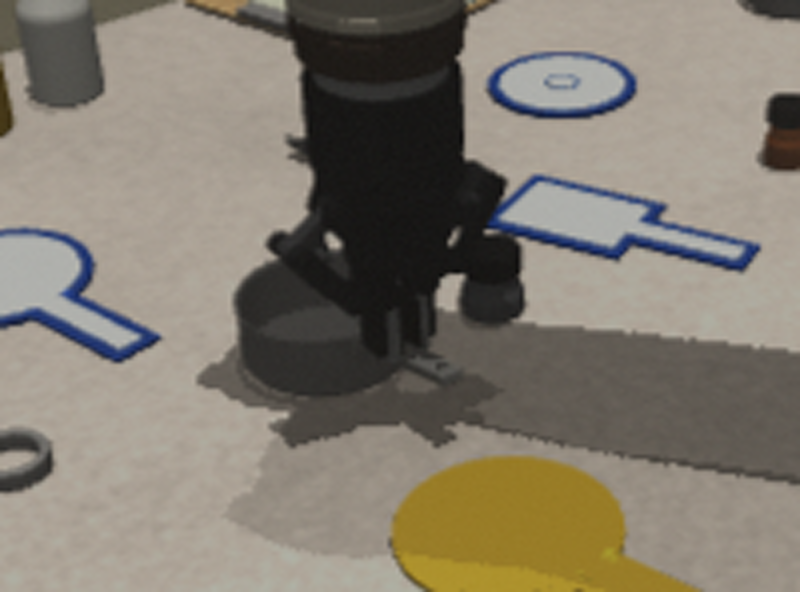

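The fingers straddle the handle near the bowl. The opening reads 9.8 mm instead of 14, so I'll do a slow small lift as a test at a lower force.

Emit:
{"method": "play_rows", "body": {"grip_force": 45, "targets": [{"fingers": -1,"x": 0,"y": 0,"z": 0,"wx": 0,"wy": 0,"wz": 0},{"fingers": -1,"x": 0,"y": 0,"z": 0,"wx": 0,"wy": 0,"wz": 0},{"fingers": -1,"x": 0,"y": 0,"z": 0,"wx": 0,"wy": 0,"wz": 0}]}}

```text
time: 8.25
ee_pos: [0.3747, 0.23, 0.0328]
tcp_rot: [179.9, 0.1, 176.6]
wrist_force: [-1.7, -0.3, 5.5]
opening: 0.0097
```

Emit:
{"method": "play_rows", "body": {"targets": [{"fingers": -1,"x": 0,"y": 0,"z": -0.002,"wx": 0,"wy": 0,"wz": 0},{"fingers": -1,"x": 0,"y": 0,"z": -0.004,"wx": 0,"wy": 0,"wz": 0},{"fingers": -1,"x": 0,"y": 0,"z": -0.006,"wx": 0,"wy": 0,"wz": 0},{"fingers": -1,"x": 0,"y": 0,"z": -0.008,"wx": 0,"wy": 0,"wz": 0}]}}

```text
time: 8.58
ee_pos: [0.3741, 0.2295, 0.0395]
tcp_rot: [179.9, 0.0, 176.6]
wrist_force: [2.1, 0.8, -2.9]
opening: 0.0099
```

```bash
python3 - <<'E'
from h import *
p,d=shot('wrist','w6');st()
cv2.imwrite('pics/w6c.png',cv2.resize(p[120:400,200:440],None,fx=2.5,fy=2.1,interpolation=cv2.INTER_CUBIC))
E
```

```text
t 8.6333 [0.3743 0.2296 0.0398] [1.7994e+02 6.0000e-02 1.7663e+02] F [ 1.2 -0.3 -2.1] open 0.0095 q [ 31.5 -10.  -24.5  75.4   0.   34.9]
```

View pics/w6c.png

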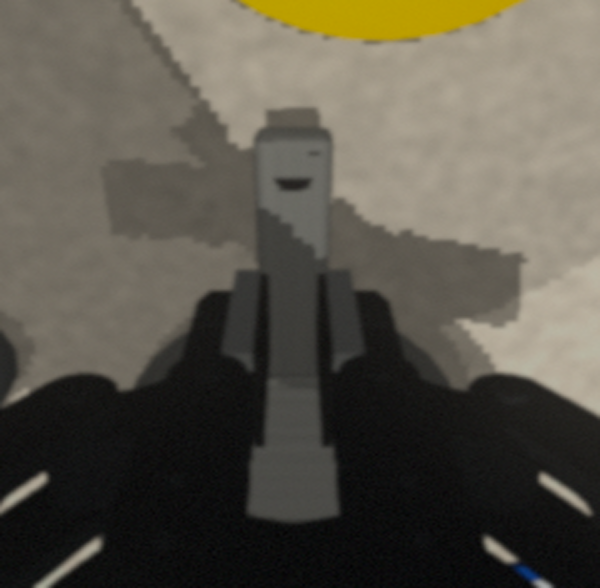

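The handle is held between the pads and the force reads about −2.5 N, the pan's weight. I'll raise the grip and lift.

Emit:
{"method": "play_rows", "body": {"grip_force": 80, "targets": [{"fingers": -1,"x": 0,"y": 0,"z": 0,"wx": 0,"wy": 0,"wz": 0},{"fingers": -1,"x": 0,"y": 0,"z": -0.003,"wx": 0,"wy": 0,"wz": 0},{"fingers": -1,"x": 0,"y": 0,"z": -0.01,"wx": 0,"wy": 0,"wz": 0},{"fingers": -1,"x": 0,"y": 0,"z": -0.02,"wx": 0,"wy": 0,"wz": 0},{"fingers": -1,"x": 0,"y": 0,"z": -0.032,"wx": 0,"wy": 0,"wz": 0},{"fingers": -1,"x": 0,"y": 0,"z": -0.042,"wx": 0,"wy": 0,"wz": 0},{"fingers": -1,"x": 0,"y": 0,"z": -0.05,"wx": 0,"wy": 0,"wz": 0},{"fingers": -1,"x": 0,"y": 0,"z": -0.05,"wx": 0,"wy": 0,"wz": 0}]}}

```text
time: 9.3
ee_pos: [0.3751, 0.2301, 0.0918]
tcp_rot: [179.8, 0.2, 176.6]
wrist_force: [0.5, 0.3, -1.5]
opening: 0.0091
```

```bash
python3 - <<'E'
from h import *
p,d=shot('side','s7');st()
cv2.imwrite('pics/s7c.png',cv2.resize(p[130:290,180:380],None,fx=4,fy=3.7,interpolation=cv2.INTER_CUBIC)[:600,:800])
W=cloud('side',d); w=around(W,(.446,.227),.06,.03,.13)
lo=w[(w[:,0]>.40)]
print(np.percentile(lo[:,2],[1,5,50,95,99]))
E
```

```text
t 9.35 [0.3748 0.2299 0.0906] [1.7988e+02 1.4000e-01 1.7663e+02] F [-0.2  0.3 -2. ] open 0.0098 q [ 31.5 -11.  -19.7  81.1   0.   34.9]
[0.05811723 0.05926452 0.07571024 0.09734421 0.09946415]
```

View pics/s7c.png

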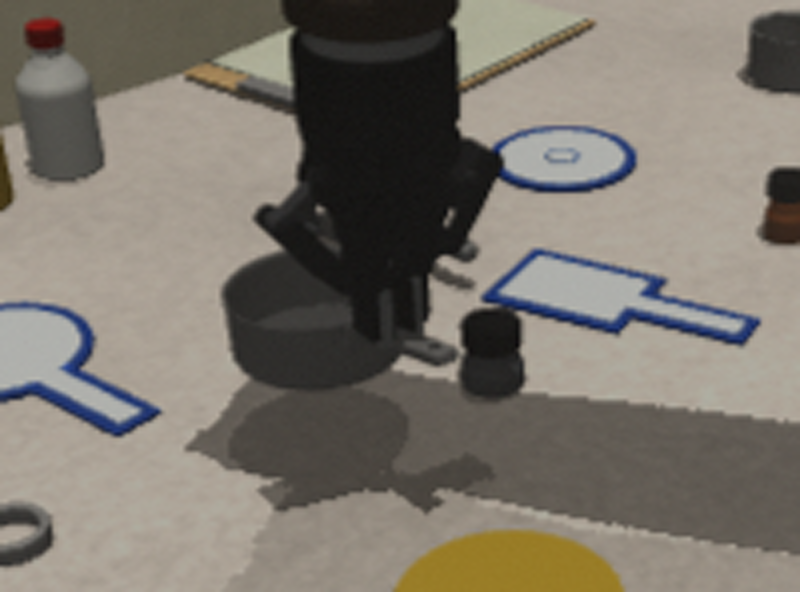

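Lifted level. Next I'll compute the transport.

```bash
python3 - <<'E'
from h import *
toolmove(.5732,.3105,.085,-170.8)
toolmove(.5732,.3105,.0375,-170.8)
E
```

```text
target [0.5732, 0.3105, 0.085, -170.8] -> [-0.1934  0.0921  0.0062] [  0.11   0.16 -12.57] rows>= 6
target [0.5732, 0.3105, 0.0375, -170.8] -> [-0.1932  0.092   0.0537] [  0.11   0.16 -12.57] rows>= 6
```

Emit:
{"method": "play_rows", "body": {"targets": [{"fingers": -1,"x": -0.01,"y": 0.005,"z": 0,"wx": 0,"wy": 0,"wz": -1},{"fingers": -1,"x": -0.03,"y": 0.014,"z": 0,"wx": 0,"wy": 0,"wz": -2},{"fingers": -1,"x": -0.055,"y": 0.026,"z": 0,"wx": 0,"wy": 0,"wz": -4},{"fingers": -1,"x": -0.08,"y": 0.038,"z": 0,"wx": 0,"wy": 0,"wz": -6},{"fingers": -1,"x": -0.105,"y": 0.05,"z": 0,"wx": 0,"wy": 0,"wz": -8},{"fingers": -1,"x": -0.13,"y": 0.062,"z": 0.006,"wx": 0,"wy": 0,"wz": -10},{"fingers": -1,"x": -0.155,"y": 0.074,"z": 0.006,"wx": 0,"wy": 0,"wz": -12},{"fingers": -1,"x": -0.175,"y": 0.084,"z": 0.006,"wx": 0,"wy": 0,"wz": -12.6},{"fingers": -1,"x": -0.188,"y": 0.09,"z": 0.006,"wx": 0,"wy": 0,"wz": -12.6},{"fingers": -1,"x": -0.193,"y": 0.092,"z": 0.01,"wx": 0,"wy": 0,"wz": -12.6},{"fingers": -1,"x": -0.193,"y": 0.092,"z": 0.025,"wx": 0,"wy": 0,"wz": -12.6},{"fingers": -1,"x": -0.193,"y": 0.092,"z": 0.035,"wx": 0,"wy": 0,"wz": -12.6},{"fingers": -1,"x": -0.193,"y": 0.092,"z": 0.035,"wx": 0,"wy": 0,"wz": -12.6}]}}

```text
time: 10.43
ee_pos: [0.5703, 0.309, 0.0511]
tcp_rot: [-179.9, -0.2, -170.8]
wrist_force: [-0.5, -0.4, -2.6]
opening: 0.0093
```

```bash
python3 - <<'E'
from h import *
st(); p,d=shot('top','t8'); q,e=shot('side','s8')
W=cloud('side',e); w=around(W,(.644,.322),.06,.008,.13); print('z',np.percentile(w[:,2],[1,5,50,95,99]))
panfit(W-[0,0,.022],(.644,.322),'L',-171); panfit(cloud('top',d)-[0,0,.022],(.644,.322),'L',-171)
toolmove(.5732,.3105,.0375,-170.8)
cv2.imwrite('pics/t8c.png',cv2.resize(p[80:240,150:350],None,fx=4,fy=3.7,interpolation=cv2.INTER_CUBIC)[:600,:800])
E
```

```text
t 10.4333 [0.5703 0.309  0.0511] [-179.95   -0.23 -170.77] F [-0.5 -0.4 -2.6] open 0.0093 q [28.4 18.7  7.2 78.7  0.  19.2]
z [0.01828175 0.01960537 0.03672066 0.05679062 0.06001035]
L centre [0.5655 0.3236] r 0.0066 n 12 90Traceback (most recent call last):
  File "<stdin>", line 4, in <module>
  File "h.py", line 66, in panfit
    v=h[:,:2]-c; ok=abs((np.degrees(np.arctan2(v[:,1],v[:,0]))-guess+180)%360-180)<25; v=v[ok]; h=h[ok]; ang=np.degrees(np.arctan2(v[:,1],v[:,0])); a=np.median((ang-ang[0]+180)%360-180)+ang[0]
                                                                                                                                                                     ~~~^^^
IndexError: index 0 is out of bounds for axis 0 with size 0
```

```bash
python3 - <<'E'
from h import *
st();toolmove(.5732,.3105,.0375,-170.8)
W=cloud('side',np.load('pics/s8.npy')); w=around(W,(.644,.322),.07,.05,.07); print(len(w),w[:,:2].min(0),w[:,:2].max(0),circ(w[:,:2]))
p=cv2.imread('pics/t8.png')
cv2.imwrite('pics/t8c.png',cv2.resize(p[80:240,150:350],None,fx=4,fy=3.7,interpolation=cv2.INTER_CUBIC)[:600,:800])
E
```

```text
t 10.5333 [0.5713 0.3096 0.0539] [ 1.7999e+02 -4.0000e-02 -1.7077e+02] F [ 0.3 -0.3 -1.3] open 0.0096 q [28.4 18.6  7.4 78.8  0.  19.2]
target [0.5732, 0.3105, 0.0375, -170.8] -> [-0.002   0.0006  0.0164] [ 0.01 -0.04  0.03] rows>= 1
210 [0.57543262 0.29115806] [0.69243733 0.37037876] (array([0.64032885, 0.32066964]), np.float64(0.04782927138703585))
```

View pics/t8c.png

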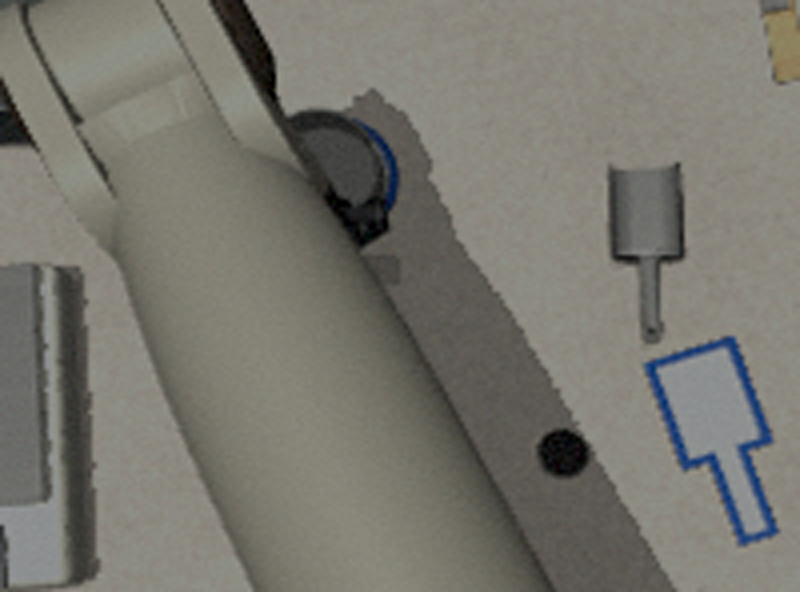

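The pan is where I predicted, 2–3 mm short of the disc. I'll lower it now.

Emit:
{"method": "play_rows", "body": {"targets": [{"fingers": -1,"x": -0.002,"y": 0,"z": 0.003,"wx": 0,"wy": 0,"wz": 0},{"fingers": -1,"x": -0.002,"y": 0,"z": 0.006,"wx": 0,"wy": 0,"wz": 0},{"fingers": -1,"x": -0.002,"y": 0,"z": 0.009,"wx": 0,"wy": 0,"wz": 0},{"fingers": -1,"x": -0.002,"y": 0,"z": 0.012,"wx": 0,"wy": 0,"wz": 0},{"fingers": -1,"x": -0.002,"y": 0,"z": 0.0145,"wx": 0,"wy": 0,"wz": 0},{"fingers": -1,"x": -0.002,"y": 0,"z": 0.0165,"wx": 0,"wy": 0,"wz": 0},{"fingers": -1,"x": -0.002,"y": 0,"z": 0.0165,"wx": 0,"wy": 0,"wz": 0}]}}

```text
time: 11.12
ee_pos: [0.5741, 0.3103, 0.0376]
tcp_rot: [180.0, 0.0, -170.8]
wrist_force: [-0.2, 0.0, -0.7]
opening: 0.0096
```

```bash
python3 - <<'E'
from h import *
st()
E
```

```text
t 11.1167 [0.5741 0.3103 0.0376] [ 1.7996e+02  3.0000e-02 -1.7077e+02] F [-0.2  0.  -0.7] open 0.0096 q [28.4 19.2  6.4 77.1  0.  19.1]
```

Emit:
{"method": "play_rows", "body": {"targets": [{"fingers": -1,"x": 0,"y": 0,"z": 0.001,"wx": 0,"wy": 0,"wz": 0},{"fingers": -0.6,"x": 0,"y": 0,"z": 0.001,"wx": 0,"wy": 0,"wz": 0},{"fingers": -0.3,"x": 0,"y": 0,"z": 0.001,"wx": 0,"wy": 0,"wz": 0},{"fingers": 0.0,"x": 0,"y": 0,"z": 0.001,"wx": 0,"wy": 0,"wz": 0},{"fingers": 0.0,"x": 0,"y": 0,"z": 0.001,"wx": 0,"wy": 0,"wz": 0},{"fingers": 0.0,"x": 0,"y": 0,"z": -0.03,"wx": 0,"wy": 0,"wz": 0},{"fingers": 0.0,"x": 0,"y": 0,"z": -0.07,"wx": 0,"wy": 0,"wz": 0},{"fingers": 0.0,"x": 0.03,"y": 0,"z": -0.11,"wx": 0,"wy": 0,"wz": 0},{"fingers": 0.0,"x": 0.06,"y": 0,"z": -0.15,"wx": 0,"wy": 0,"wz": 0},{"fingers": 0.0,"x": 0.06,"y": 0,"z": -0.16,"wx": 0,"wy": 0,"wz": 0}]}}

```text
time: 11.95
ee_pos: [0.5133, 0.3005, 0.202]
tcp_rot: [179.9, 0.2, -170.8]
wrist_force: [0.2, 0.0, 0.6]
opening: 0.0425
```

```bash
python3 - <<'E'
from h import *
p,d=shot('side','s9');st(); panfit(cloud('side',d)-[0,0,.004],(.644,.322),'L',-171)
p,d=shot('wrist','w9'); panfit(cloud('wrist',d)-[0,0,.004],(.644,.322),'L',-171)
toolmove(.56,-.26,.22,-165)
E
```

```text
t 12.0 [0.5137 0.301  0.2066] [ 179.77    0.5  -170.73] F [ 0.2 -0.4  4.3] open 0.0424 q [30.4 10.4 14.4 93.4  0.  21.1]
L centre [0.6442 0.3235] r 0.047 n 254 431
   handle yaw -172.8 rmax 0.14 zs [0.042 0.055]
L centre [0.6457 0.3226] r 0.0474 n 699 656
   handle yaw -170.5 rmax 0.14 zs [0.04  0.051]
target [0.56, -0.26, 0.22, -165] -> [ 0.0458 -0.5612 -0.0185] [ 0.19  0.5  -5.73] rows>= 14
```

View pics/w9.png

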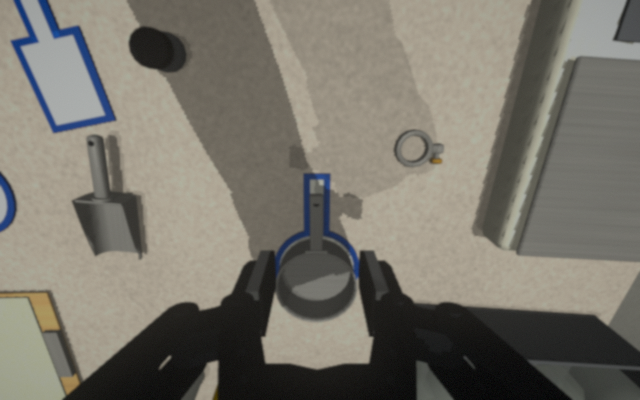

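The pan is on its board: centre within 2 mm, handle at −170.5° against the drawn −170.8°. Next is the small pan.

Emit:
{"method": "play_rows", "body": {"targets": [{"fingers": 0.0,"x": 0.04,"y": -0.04,"z": -0.01,"wx": 0,"wy": 0,"wz": -6},{"fingers": 0.0,"x": 0.06,"y": -0.08,"z": -0.01,"wx": 0,"wy": 0,"wz": -6},{"fingers": 0.0,"x": 0.08,"y": -0.12,"z": -0.01,"wx": 0,"wy": 0,"wz": -6},{"fingers": 0.0,"x": 0.08,"y": -0.6,"z": -0.01,"wx": 0,"wy": 0,"wz": -6},{"fingers": 0.0,"x": 0.08,"y": -0.6,"z": -0.01,"wx": 0,"wy": 0,"wz": -6},{"fingers": 0.0,"x": 0.08,"y": -0.6,"z": -0.01,"wx": 0,"wy": 0,"wz": -6},{"fingers": 0.0,"x": 0.08,"y": -0.6,"z": -0.01,"wx": 0,"wy": 0,"wz": -6},{"fingers": 0.0,"x": 0.08,"y": -0.6,"z": -0.01,"wx": 0,"wy": 0,"wz": -6},{"fingers": 0.0,"x": 0.08,"y": -0.6,"z": -0.01,"wx": 0,"wy": 0,"wz": -6},{"fingers": 0.0,"x": 0.08,"y": -0.6,"z": -0.01,"wx": 0,"wy": 0,"wz": -6},{"fingers": 0.0,"x": 0.08,"y": -0.6,"z": -0.01,"wx": 0,"wy": 0,"wz": -6},{"fingers": 0.0,"x": 0.08,"y": -0.6,"z": -0.01,"wx": 0,"wy": 0,"wz": -6},{"fingers": 0.0,"x": 0.08,"y": -0.6,"z": -0.01,"wx": 0,"wy": 0,"wz": -6},{"fingers": 0.0,"x": 0.08,"y": -0.6,"z": -0.01,"wx": 0,"wy": 0,"wz": -6},{"fingers": 0.0,"x": 0.08,"y": -0.6,"z": -0.01,"wx": 0,"wy": 0,"wz": -6},{"fingers": 0.0,"x": 0.08,"y": -0.6,"z": -0.01,"wx": 0,"wy": 0,"wz": -6},{"fingers": 0.0,"x": 0.08,"y": -0.6,"z": -0.01,"wx": 0,"wy": 0,"wz": -6},{"fingers": 0.0,"x": 0.08,"y": -0.6,"z": -0.01,"wx": 0,"wy": 0,"wz": -6}]}}

```text
time: 13.55
ee_pos: [0.532, -0.3046, 0.2066]
tcp_rot: [179.9, 0.0, -164.8]
wrist_force: [-0.7, 1.0, -0.8]
opening: 0.0423
```

```bash
python3 - <<'E'
from h import *
p,d=shot('wrist','w10');st(); panfit(cloud('wrist',d),(.597,-.344),'S',-165)
p,d=shot('top','t10'); panfit(cloud('top',d),(.597,-.344),'S',-165)
panfit(cloud('top',d)-[0,0,.004],(.644,.322),'L',-171)
E
```

```text
t 13.6 [ 0.5321 -0.3039  0.2071] [ 1.7993e+02  4.0000e-02 -1.6475e+02] F [-0.3  0.5  0.6] open 0.0426 q [-29.8  13.6  18.2  94.6   0.1 -45. ]
S centre [ 0.5965 -0.345 ] r 0.0352 n 792 1005
   handle yaw -165.0 rmax 0.14 zs [0.051 0.064]
S centre [ 0.5914 -0.3474] r 0.0387 n 43 38
   handle yaw -168.7 rmax 0.138 zs [0.048 0.058]
L centre [0.643  0.3226] r 0.0471 n 146 253
   handle yaw -170.7 rmax 0.14 zs [0.042 0.055]
```

View pics/w10.png

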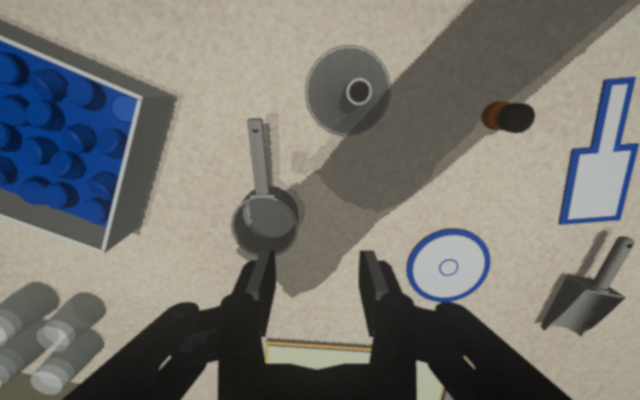

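The small pan is at (265,222), handle end (254,122), measured at (0.596, −0.3445), −165°.

```bash
python3 - <<'E'
from h import *
W=cloud('wrist',np.load('pics/w10.npy')); w=around(W,(.52,-.364),.06,.045,.075)
for a,b in ((.05,.07),(.07,.09),(.09,.11)):
    d=np.hypot(w[:,0]-.596,w[:,1]+.3445); h=w[(d>a)&(d<b)]; print(len(h),h.mean(0).round(4),np.degrees(np.arctan2(h[:,1].mean()+.3445,h[:,0].mean()-.596)).round(1))
toolmove(.5265,-.3631,.075,-165)
toolmove(.5265,-.3631,.0432,-165)
E
```

```text
268 [ 0.5381 -0.3603  0.0536] -164.7
293 [ 0.5188 -0.3658  0.0578] -164.6
335 [ 0.4995 -0.371   0.0622] -164.7
target [0.5265, -0.3631, 0.075, -165] -> [ 0.0214 -0.056   0.1325] [0.04 0.07 0.29] rows>= 4
target [0.5265, -0.3631, 0.0432, -165] -> [ 0.0214 -0.056   0.1643] [0.04 0.07 0.29] rows>= 5
```

Emit:
{"method": "play_rows", "body": {"targets": [{"fingers": 0.0,"x": 0.021,"y": -0.056,"z": 0.03,"wx": 0,"wy": 0,"wz": 0},{"fingers": 0.0,"x": 0.021,"y": -0.056,"z": 0.06,"wx": 0,"wy": 0,"wz": 0},{"fingers": 0.0,"x": 0.021,"y": -0.056,"z": 0.09,"wx": 0,"wy": 0,"wz": 0},{"fingers": 0.0,"x": 0.021,"y": -0.056,"z": 0.12,"wx": 0,"wy": 0,"wz": 0},{"fingers": 0.0,"x": 0.021,"y": -0.056,"z": 0.145,"wx": 0,"wy": 0,"wz": 0},{"fingers": 0.0,"x": 0.021,"y": -0.056,"z": 0.164,"wx": 0,"wy": 0,"wz": 0},{"fingers": 0.0,"x": 0.021,"y": -0.056,"z": 0.164,"wx": 0,"wy": 0,"wz": 0},{"fingers": 0.0,"x": 0.021,"y": -0.056,"z": 0.164,"wx": 0,"wy": 0,"wz": 0}]}}

```text
time: 14.32
ee_pos: [0.5266, -0.3626, 0.0435]
tcp_rot: [179.9, 0.0, -164.7]
wrist_force: [0.7, -0.4, 0.4]
opening: 0.0424
```

Emit:
{"method": "play_rows", "body": {"grip_force": 50, "targets": [{"fingers": -1,"x": 0,"y": 0,"z": 0,"wx": 0,"wy": 0,"wz": 0},{"fingers": -1,"x": 0,"y": 0,"z": 0,"wx": 0,"wy": 0,"wz": 0},{"fingers": -1,"x": 0,"y": 0,"z": 0,"wx": 0,"wy": 0,"wz": 0},{"fingers": -1,"x": 0,"y": 0,"z": 0,"wx": 0,"wy": 0,"wz": 0},{"fingers": -1,"x": 0,"y": 0,"z": 0,"wx": 0,"wy": 0,"wz": 0},{"fingers": -1,"x": 0,"y": 0,"z": 0,"wx": 0,"wy": 0,"wz": 0},{"fingers": -1,"x": 0,"y": 0,"z": 0,"wx": 0,"wy": 0,"wz": 0},{"fingers": -1,"x": 0,"y": 0,"z": 0,"wx": 0,"wy": 0,"wz": 0}]}}

```text
time: 14.98
ee_pos: [0.5267, -0.3645, 0.0447]
tcp_rot: [-179.9, 0.1, -164.8]
wrist_force: [-3.3, -0.2, 7.0]
opening: 0.0103
```

```bash
python3 -c "
from h import *
st()"
```

```text
t 14.9833 [ 0.5267 -0.3645  0.0447] [-1.7995e+02  7.0000e-02 -1.6480e+02] F [-3.3 -0.2  7. ] open 0.0103 q [-34.7  17.4   4.8  77.4   0.  -49.9]
```

Gripped in the same way as the large pan. A slow lift first, then higher.

Emit:
{"method": "play_rows", "body": {"grip_force": 80, "targets": [{"fingers": -1,"x": 0,"y": 0,"z": -0.002,"wx": 0,"wy": 0,"wz": 0},{"fingers": -1,"x": 0,"y": 0,"z": -0.005,"wx": 0,"wy": 0,"wz": 0},{"fingers": -1,"x": 0,"y": 0,"z": -0.009,"wx": 0,"wy": 0,"wz": 0},{"fingers": -1,"x": 0,"y": 0,"z": -0.015,"wx": 0,"wy": 0,"wz": 0},{"fingers": -1,"x": 0,"y": 0,"z": -0.023,"wx": 0,"wy": 0,"wz": 0},{"fingers": -1,"x": 0,"y": 0,"z": -0.033,"wx": 0,"wy": 0,"wz": 0},{"fingers": -1,"x": 0,"y": 0,"z": -0.048,"wx": 0,"wy": 0,"wz": 0},{"fingers": -1,"x": 0,"y": 0,"z": -0.068,"wx": 0,"wy": 0,"wz": 0},{"fingers": -1,"x": 0,"y": 0,"z": -0.09,"wx": 0,"wy": 0,"wz": 0},{"fingers": -1,"x": 0,"y": 0,"z": -0.11,"wx": 0,"wy": 0,"wz": 0},{"fingers": -1,"x": 0,"y": 0,"z": -0.12,"wx": 0,"wy": 0,"wz": 0},{"fingers": -1,"x": 0,"y": 0,"z": -0.12,"wx": 0,"wy": 0,"wz": 0}]}}

```text
time: 15.98
ee_pos: [0.5275, -0.3646, 0.1667]
tcp_rot: [-179.8, 0.2, -164.8]
wrist_force: [-0.2, -0.1, -3.0]
opening: 0.0038
```

```bash
python3 - <<'E'
from h import *
p,d=shot('side','s11');st()
cv2.imwrite('pics/s11c.png',cv2.resize(p[60:220,320:520],None,fx=4,fy=3.7,interpolation=cv2.INTER_CUBIC)[:600,:800])
p,d=shot('wrist','w11')
W=cloud('side',np.load('pics/s11.npy')); w=around(W,(.597,-.345),.04,.1,.2);print(len(w),np.percentile(w[:,2],[1,5,95,99]))
for ang in (100,110,120): 
    a=np.radians(-170.8+ang-180*0)
    pass
E
```

```text
t 16.0333 [ 0.5271 -0.3643  0.1646] [-1.7994e+02  1.4000e-01 -1.6477e+02] F [ 0.8  0.6 -3.4] open 0.004 q [-34.7  16.8  17.3  90.4   0.1 -49.9]
72 [0.10049569 0.10335654 0.1245189  0.12767087]
```

View pics/s11c.png

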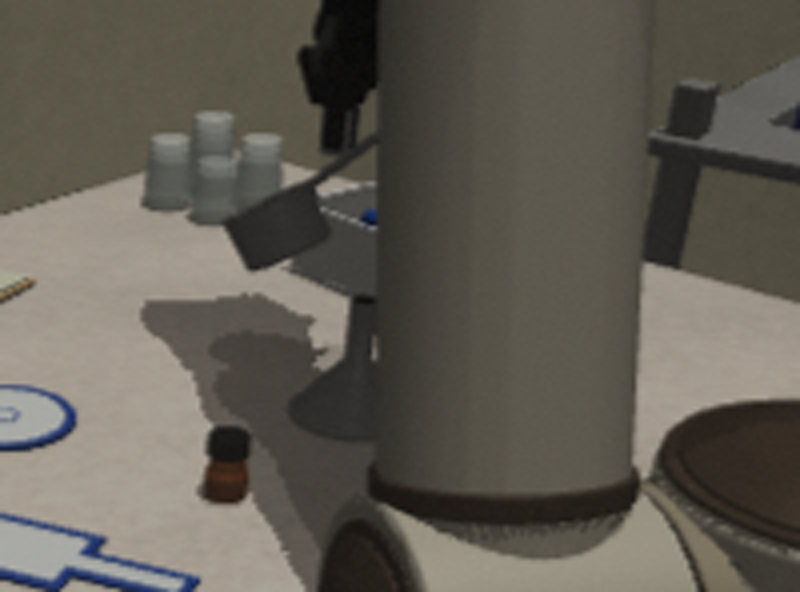

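The small pan tilted about 28° in the grip, so the bar is sitting near the pad tips. I'll set it back down gently and grip about 6 mm deeper.

Emit:
{"method": "play_rows", "body": {"targets": [{"fingers": -1,"x": 0,"y": 0,"z": 0.004,"wx": 0,"wy": 0,"wz": 0},{"fingers": -1,"x": 0,"y": 0,"z": 0.012,"wx": 0,"wy": 0,"wz": 0},{"fingers": -1,"x": 0,"y": 0,"z": 0.022,"wx": 0,"wy": 0,"wz": 0},{"fingers": -1,"x": 0,"y": 0,"z": 0.032,"wx": 0,"wy": 0,"wz": 0},{"fingers": -1,"x": 0,"y": 0,"z": 0.042,"wx": 0,"wy": 0,"wz": 0},{"fingers": -1,"x": 0,"y": 0,"z": 0.052,"wx": 0,"wy": 0,"wz": 0},{"fingers": -1,"x": 0,"y": 0,"z": 0.06,"wx": 0,"wy": 0,"wz": 0},{"fingers": -1,"x": 0,"y": 0,"z": 0.065,"wx": 0,"wy": 0,"wz": 0},{"fingers": -1,"x": 0,"y": 0,"z": 0.068,"wx": 0,"wy": 0,"wz": 0}]}}

```text
time: 16.83
ee_pos: [0.525, -0.3664, 0.0994]
tcp_rot: [-179.7, -0.1, -164.9]
wrist_force: [-21.9, -4.5, 41.2]
opening: 0.0043
```

```bash
python3 - <<'E'
from h import *
p,d=shot('side','s12');st()
cv2.imwrite('pics/s12c.png',cv2.resize(p[60:220,320:520],None,fx=4,fy=3.7,interpolation=cv2.INTER_CUBIC)[:600,:800])
E
```

```text
t 16.8833 [ 0.5251 -0.3666  0.0996] [-1.7964e+02 -4.0000e-02 -1.6489e+02] F [-16.   -4.3  28.3] open 0.0037 q [-34.8  16.5   9.8  83.1  -0.3 -49.9]
```

View pics/s12c.png

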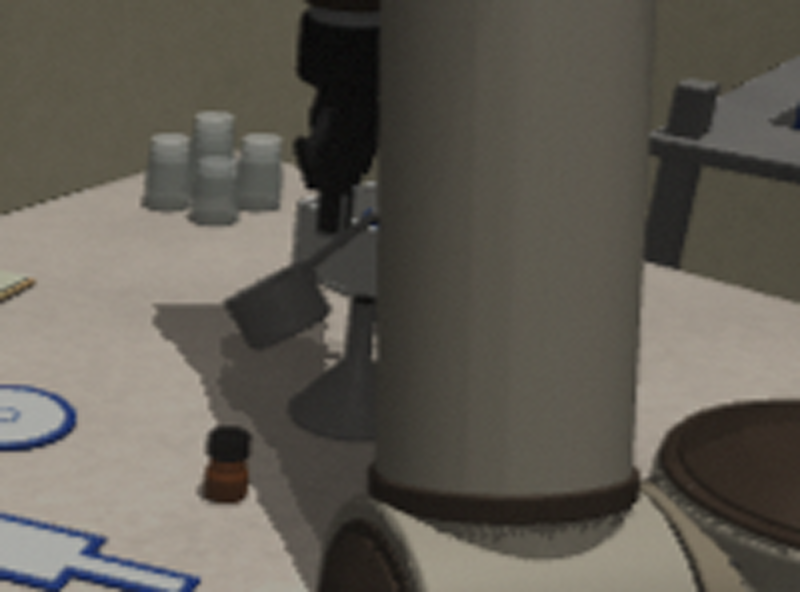

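The tilted bowl's edge touches the table (28 N). I'll lift slightly, pitch the tool −27° about its y to level the pan, then lower it.

Emit:
{"method": "play_rows", "body": {"targets": [{"fingers": -1,"x": 0,"y": 0,"z": -0.008,"wx": 0,"wy": 0,"wz": 0},{"fingers": -1,"x": 0,"y": 0,"z": -0.012,"wx": 0,"wy": -3,"wz": 0},{"fingers": -1,"x": 0,"y": 0,"z": -0.012,"wx": 0,"wy": -7,"wz": 0},{"fingers": -1,"x": 0,"y": 0,"z": -0.012,"wx": 0,"wy": -11,"wz": 0},{"fingers": -1,"x": 0,"y": 0,"z": -0.012,"wx": 0,"wy": -15,"wz": 0},{"fingers": -1,"x": 0,"y": 0,"z": -0.012,"wx": 0,"wy": -19,"wz": 0},{"fingers": -1,"x": 0,"y": 0,"z": -0.012,"wx": 0,"wy": -23,"wz": 0},{"fingers": -1,"x": 0,"y": 0,"z": -0.012,"wx": 0,"wy": -26,"wz": 0},{"fingers": -1,"x": 0,"y": 0,"z": -0.012,"wx": 0,"wy": -27,"wz": 0},{"fingers": -1,"x": 0,"y": 0,"z": -0.012,"wx": 0,"wy": -27,"wz": 0}]}}

```text
time: 17.72
ee_pos: [0.5259, -0.3642, 0.1071]
tcp_rot: [180.0, 27.1, -164.9]
wrist_force: [-1.0, -0.8, -0.1]
opening: -0.0
```

```bash
python3 - <<'E'
from h import *
p,d=shot('side','s13');st()
cv2.imwrite('pics/s13c.png',cv2.resize(p[60:220,320:520],None,fx=4,fy=3.7,interpolation=cv2.INTER_CUBIC)[:600,:800])
W=cloud('side',d); w=around(W,(.597,-.345),.05,.01,.2); print(len(w),np.percentile(w[:,2],[1,5,95,99]))
p,d=shot('wrist','w13')
E
```

```text
t 17.7667 [ 0.5264 -0.3642  0.1075] [ 179.98   27.01 -164.82] F [-0.7 -1.  -0.5] open 0.0 q [-45.1   1.7 -10.   64.1  23.2 -57.4]
63 [0.01240476 0.01467054 0.05637605 0.0587666 ]
```

View pics/s13c.png

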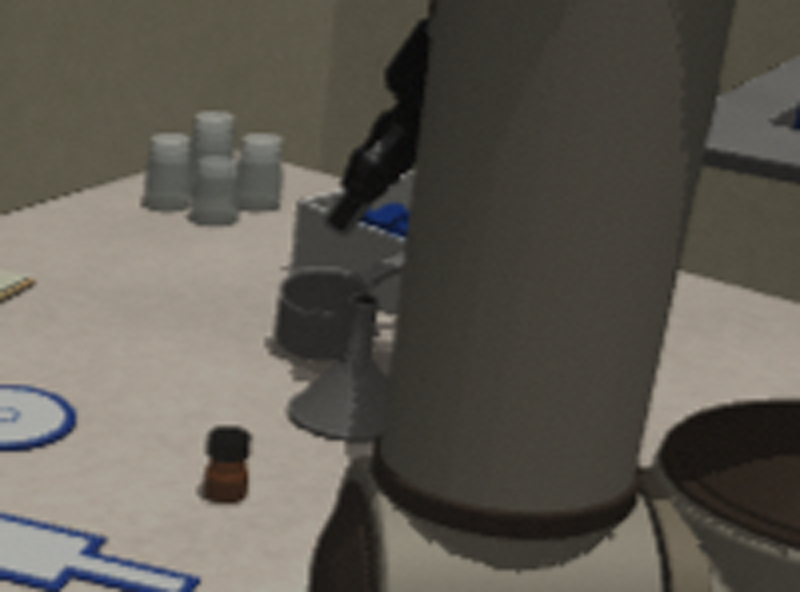

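View pics/w13.png

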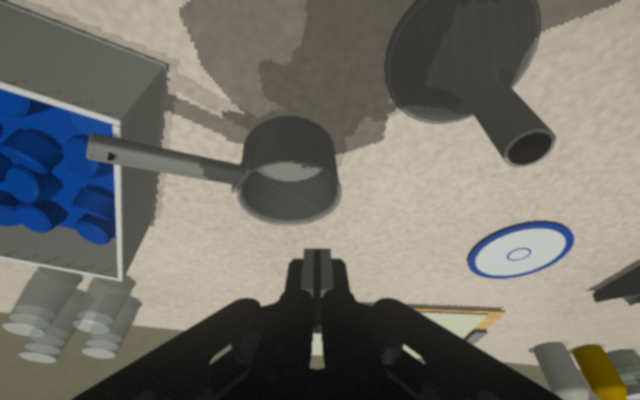

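The pan slipped out and landed upright at about (290,165), its handle now pointing towards the tray. I'll raise and level the tool, then re-measure.

```bash
python3 - <<'E'
from h import *
toolmove(.50,-.28,.26,-164.8)
E
```

```text
target [0.5, -0.28, 0.26, -164.8] -> [-0.0658  0.0882 -0.1374] [1.0e-02 2.7e+01 3.0e-02] rows>= 5
```

Emit:
{"method": "play_rows", "body": {"targets": [{"fingers": -1,"x": 0,"y": 0,"z": -0.04,"wx": 0,"wy": 0,"wz": 0},{"fingers": -1,"x": -0.02,"y": 0.02,"z": -0.08,"wx": 0,"wy": 5,"wz": 0},{"fingers": 0.2,"x": -0.04,"y": 0.05,"z": -0.11,"wx": 0,"wy": 12,"wz": 0},{"fingers": 0.2,"x": -0.066,"y": 0.088,"z": -0.137,"wx": 0,"wy": 20,"wz": 0},{"fingers": 0.2,"x": -0.066,"y": 0.088,"z": -0.137,"wx": 0,"wy": 27,"wz": 0},{"fingers": 0.2,"x": -0.066,"y": 0.088,"z": -0.137,"wx": 0,"wy": 27,"wz": 0},{"fingers": 0.2,"x": -0.066,"y": 0.088,"z": -0.137,"wx": 0,"wy": 27,"wz": 0}]}}

```text
time: 18.4
ee_pos: [0.503, -0.2786, 0.2599]
tcp_rot: [-180.0, 0.0, -164.5]
wrist_force: [-0.4, -0.1, -0.6]
opening: 0.0512
```

```bash
python3 - <<'E'
from h import *
p,d=shot('wrist','w14');st()
W=cloud('wrist',d)
q=bot.place_of('small_pan','wrist'); print(q[:2])
q=bot.outline_of('small_pan','wrist')
for r in q[:2]:
  w=W[r['region']]; w=w[~np.isnan(w[:,0])]; print(r['confidence'],r['extent'],w.mean(0).round(3),np.percentile(w[:,2],[5,95]).round(3))
panfit(W,(.60,-.37),'S',-100)
E
```

```text
t 18.45 [ 0.5019 -0.2794  0.2588] [ 1.7995e+02  7.0000e-02 -1.6460e+02] F [ 0.3 -1.1  0.1] open 0.0515 q [-29.1   9.4  19.1  99.7   0.1 -44.5]
[{'point': [163.9, 232.7], 'confidence': 0.85}]
0.8 [123.6, 118.1, 260.5, 203.5] [ 0.535 -0.401  0.031] [0.003 0.074]
0.35 [434.9, 123.2, 474.0, 145.9] [ 0.42  -0.137  0.04 ] [0.015 0.049]
S centre [ 0.5369 -0.3791] r 0.0346 n 700 2590
   handle yaw -103.8 rmax 0.14 zs [0.034 0.076]
```

View pics/w14.png

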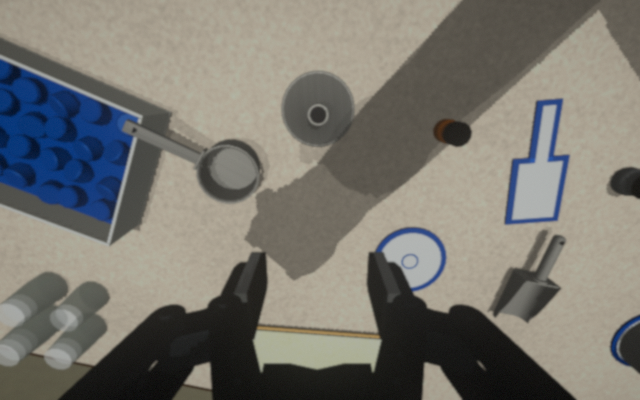

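```bash
python3 - <<'E'
from h import *
W=cloud('wrist',np.load('pics/w14.npy'))
w=around(W,(.537,-.379),.042,.012,.09); d=np.hypot(w[:,0]-.537,w[:,1]+.379); r=w[(d>.031)&(w[:,2]>.038)]
A=np.c_[r[:,:2]-[.537,-.379],np.ones(len(r))]; print('rim plane',np.linalg.lstsq(A,r[:,2],rcond=None)[0].round(3),len(r))
a=W[110:180,115:215]
for u,v in [(128,127),(140,132),(150,137),(160,142),(170,147),(180,151),(190,155),(200,160),(137,118),(130,150),(125,180),(150,110),(150,125)]: print((u,v),W[v,u].round(3))
cv2.imwrite('pics/w14c.png',cv2.resize(cv2.imread('pics/w14.png')[80:230,100:300],(800,600),interpolation=cv2.INTER_CUBIC))
E
```

```text
rim plane [-0.036 -0.097  0.046] 829
(128, 127) [ 0.502 -0.482  0.078]
(140, 132) [ 0.505 -0.471  0.074]
(150, 137) [ 0.508 -0.462  0.07 ]
(160, 142) [ 0.512 -0.453  0.067]
(170, 147) [ 0.516 -0.444  0.062]
(180, 151) [ 0.518 -0.433  0.06 ]
(190, 155) [ 0.52  -0.423  0.057]
(200, 160) [ 0.524 -0.412  0.053]
(137, 118) [ 0.498 -0.492  0.042]
(130, 150) [ 0.529 -0.483  0.068]
(125, 180) [ 0.565 -0.487  0.067]
(150, 110) [ 0.487 -0.483  0.032]
(150, 125) [ 0.501 -0.476  0.045]
```

View pics/w14c.png

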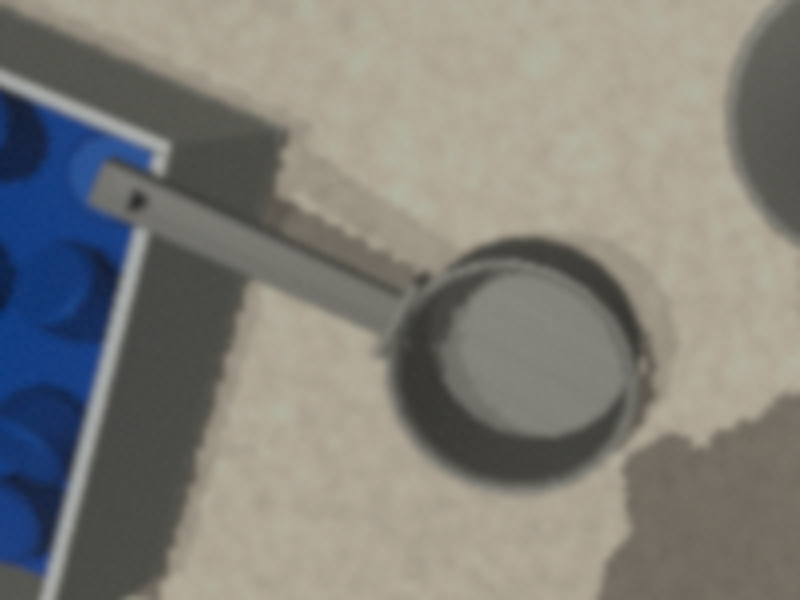

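The pan leans with its handle on the tray rim, tilted about 6° (rim slope 0.10) and stable. Before gripping again I'll check where the fingertips and pads really are in the tool frame.

```bash
python3 - <<'E'
from h import *
from scipy.spatial.transform import Rotation as Ro
c=bot.get_calibration('wrist')
for f,pos,rot in (('w14',[.5019,-.2794,.2588],[179.95,.07,-164.6]),('w13',[.5264,-.3642,.1075],[179.98,27.01,-164.82]),('w6',[.3743,.2296,.0398],[179.94,.06,176.63])):
    d=np.load(f'pics/{f}.npy'); v,u=np.mgrid[:400,:640]
    P=np.stack([(u-c['cx'])/c['fx']*d,(v-c['cy'])/c['fy']*d,d],-1)[d>0]
    # camera in tool frame (fixed): derive from current calibration & state
    o=bot.get_obs(); Tw=np.linalg.inv(np.array(c['camera_from_world'])); R=Ro.from_euler('xyz',o['tcp_rot'],degrees=True).as_matrix()
    Rt=R.T@Tw[:3,:3]; tt=R.T@(Tw[:3,3]-o['ee_pos'])
    Q=P@Rt.T+tt
    g=Q[(abs(Q[:,1])<.06)&(abs(Q[:,0])<.03)&(Q[:,2]<.03)]
    print(f,len(g)); 
    for zc in np.arange(-.03,.025,.005):
        s=g[abs(g[:,2]-zc)<.0025]
        if len(s): 
            l=s[s[:,1]<0]; r=s[s[:,1]>0]
            print('  z',round(zc,3),len(s),'y',[np.round([q[:,1].min(),q[:,1].max()],4).tolist() for q in (l,r) if len(q)],'x',s[:,0].min().round(3),s[:,0].max().round(3))
print(tt)
E
```

```text
w14 33078
  z -0.03 505 y [[-0.0387, -0.0249], [0.0259, 0.0398]] x -0.011 0.012
  z -0.025 464 y [[-0.0386, -0.0249], [0.0258, 0.0396]] x -0.012 0.012
  z -0.02 393 y [[-0.0383, -0.025], [0.0259, 0.0391]] x -0.011 0.012
  z -0.015 182 y [[-0.0313, -0.0249], [0.0259, 0.0325]] x -0.011 0.012
  z -0.01 13 y [[-0.0252, -0.025], [0.0261, 0.0264]] x -0.002 0.007
w13 34955
  z -0.03 363 y [[-0.013, -0.0001], [0.0003, 0.014]] x 0.006 0.012
  z -0.025 321 y [[-0.0128, -0.0002], [0.0003, 0.0141]] x 0.006 0.012
  z -0.02 287 y [[-0.013, -0.0002], [0.0003, 0.0141]] x 0.006 0.012
  z -0.015 199 y [[-0.0119, -0.0002], [0.0003, 0.013]] x 0.006 0.012
  z -0.01 5 y [[-0.0007, -0.0007], [0.0013, 0.0052]] x 0.01 0.011
w6 36744
  z -0.03 419 y [[-0.0178, -0.0043], [0.0053, 0.019]] x -0.011 0.012
  z -0.025 350 y [[-0.018, -0.0043], [0.0053, 0.0189]] x 0.001 0.012
  z -0.02 543 y [[-0.0179, -0.0002], [0.0003, 0.019]] x 0.006 0.03
  z -0.015 1105 y [[-0.0173, -0.0002], [0.0003, 0.0178]] x -0.01 0.029
  z -0.01 545 y [[-0.0107, -0.0002], [0.0002, 0.0117]] x -0.026 0.012
  z -0.005 306 y [[-0.0047, -0.0003], [0.0002, 0.0058]] x -0.027 -0.013
[ 0.08333399  0.00046634 -0.15100773]
```

Key finding: in all three wrist depth clouds the visible fingers end at tool z ≈ −12 mm, not +11. The bars were held only by the last few millimetres of the tips, which explains the slips. I'll grip about 20 mm deeper, with the bar at tool z ≈ −28 mm.

```bash
python3 - <<'E'
from h import *
st(); toolmove(.5177,-.4325,.15,-107.4); toolmove(.5177,-.4325,.028,-107.4)
E
```

```text
t 18.55 [ 0.5    -0.2804  0.2583] [ 1.7991e+02  5.0000e-02 -1.6478e+02] F [-0.7 -0.5 -0.2] open 0.0515 q [-29.3   9.3  18.9  99.7   0.1 -44.6]
target [0.5177, -0.4325, 0.15, -107.4] -> [ 0.0229 -0.1516  0.108 ] [  0.06   0.09 -57.38] rows>= 9
target [0.5177, -0.4325, 0.028, -107.4] -> [ 0.023  -0.1518  0.23  ] [  0.06   0.09 -57.38] rows>= 9
```

Emit:
{"method": "play_rows", "body": {"targets": [{"fingers": 0.1,"x": 0.023,"y": -0.152,"z": 0.03,"wx": 0,"wy": 0,"wz": -57.4},{"fingers": 0.1,"x": 0.023,"y": -0.152,"z": 0.03,"wx": 0,"wy": 0,"wz": -57.4},{"fingers": 0.1,"x": 0.023,"y": -0.152,"z": 0.03,"wx": 0,"wy": 0,"wz": -57.4},{"fingers": 0.1,"x": 0.023,"y": -0.152,"z": 0.03,"wx": 0,"wy": 0,"wz": -57.4},{"fingers": 0.1,"x": 0.023,"y": -0.152,"z": 0.03,"wx": 0,"wy": 0,"wz": -57.4},{"fingers": 0.1,"x": 0.023,"y": -0.152,"z": 0.03,"wx": 0,"wy": 0,"wz": -57.4},{"fingers": 0.1,"x": 0.023,"y": -0.152,"z": 0.05,"wx": 0,"wy": 0,"wz": -57.4},{"fingers": 0.1,"x": 0.023,"y": -0.152,"z": 0.08,"wx": 0,"wy": 0,"wz": -57.4},{"fingers": 0.1,"x": 0.023,"y": -0.152,"z": 0.1,"wx": 0,"wy": 0,"wz": -57.4},{"fingers": 0.1,"x": 0.023,"y": -0.152,"z": 0.11,"wx": 0,"wy": 0,"wz": -57.4},{"fingers": 0.1,"x": 0.023,"y": -0.152,"z": 0.11,"wx": 0,"wy": 0,"wz": -57.4}]}}

```text
time: 19.47
ee_pos: [0.5158, -0.4327, 0.1464]
tcp_rot: [179.8, 0.2, -107.5]
wrist_force: [-0.2, 0.7, 0.1]
opening: 0.0472
```

```bash
python3 - <<'E'
from h import *
p,d=shot('wrist','w15');st();W=cloud('wrist',d)
w=around(W,(.517,-.432),.08,.045,.085)
e=np.array([np.cos(np.radians(-107.4)),np.sin(np.radians(-107.4))]); n=np.array([-e[1],e[0]])
t=(w[:,:2]-[.537,-.379])@e; s=(w[:,:2]-[.537,-.379])@n
for a in np.arange(.04,.12,.01):
    k=(t>a)&(t<a+.01)&(abs(s)<.02); print(round(a+.005,3),k.sum(), np.percentile(s[k],[2,98]).round(4) if k.any() else '', np.median(w[k,2]).round(4) if k.any() else '')
toolmove(.5177,-.4325,.028,-107.4)
E
```

```text
t 19.5167 [ 0.5166 -0.4329  0.1486] [ 1.7994e+02  1.2000e-01 -1.0751e+02] F [0.8 0.5 0.9] open 0.0471 q [-4.000e+01  2.180e+01  2.190e+01  9.020e+01  1.000e-01 -1.125e+02]
0.045 162 [-0.0034  0.0099] 0.0606
0.055 170 [-0.0034  0.0096] 0.0643
0.065 190 [-0.0034  0.0098] 0.0676
0.075 209 [-0.0034  0.0096] 0.071
0.085 216 [-0.0035  0.0098] 0.0745
0.095 254 [-0.0035  0.0186] 0.0776
0.105 517 [-0.0115  0.0192] 0.0792
0.115 479 [-0.0107  0.0195] 0.0506
target [0.5177, -0.4325, 0.028, -107.4] -> [-0.0005 -0.0011  0.1206] [ 0.06  0.12 -0.11] rows>= 3
```

View pics/w15.png

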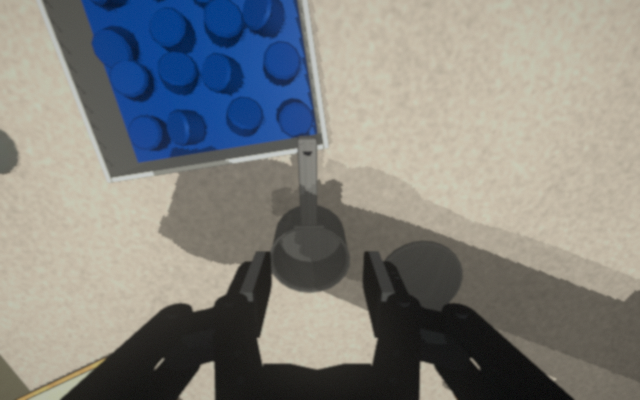

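```bash
python3 - <<'E'
from h import *
st(); toolmove(.5232,-.4333,.031,-107.4)
E
```

```text
t 19.5167 [ 0.5166 -0.4329  0.1486] [ 1.7994e+02  1.2000e-01 -1.0751e+02] F [0.8 0.5 0.9] open 0.0471 q [-4.000e+01  2.180e+01  2.190e+01  9.020e+01  1.000e-01 -1.125e+02]
target [0.5232, -0.4333, 0.031, -107.4] -> [-0.0014 -0.0066  0.1176] [ 0.06  0.12 -0.11] rows>= 3
```

Emit:
{"method": "play_rows", "body": {"targets": [{"fingers": 0.1,"x": -0.001,"y": -0.0066,"z": 0.02,"wx": 0,"wy": 0,"wz": 0},{"fingers": 0.1,"x": -0.001,"y": -0.0066,"z": 0.045,"wx": 0,"wy": 0,"wz": 0},{"fingers": 0.1,"x": -0.001,"y": -0.0066,"z": 0.07,"wx": 0,"wy": 0,"wz": 0},{"fingers": 0.1,"x": -0.001,"y": -0.0066,"z": 0.09,"wx": 0,"wy": 0,"wz": 0},{"fingers": 0.1,"x": -0.001,"y": -0.0066,"z": 0.107,"wx": 0,"wy": 0,"wz": 0},{"fingers": 0.1,"x": -0.001,"y": -0.0066,"z": 0.117,"wx": 0,"wy": 0,"wz": 0},{"fingers": 0.1,"x": -0.001,"y": -0.0066,"z": 0.117,"wx": 0,"wy": 0,"wz": 0}]}}

```text
time: 20.1
ee_pos: [0.5241, -0.4335, 0.0314]
tcp_rot: [180.0, 0.1, -107.4]
wrist_force: [0.6, 0.2, 0.7]
opening: 0.0469
```

Emit:
{"method": "play_rows", "body": {"grip_force": 50, "targets": [{"fingers": -1,"x": 0,"y": 0,"z": 0,"wx": 0,"wy": 0,"wz": 0},{"fingers": -1,"x": 0,"y": 0,"z": 0,"wx": 0,"wy": 0,"wz": 0},{"fingers": -1,"x": 0,"y": 0,"z": 0,"wx": 0,"wy": 0,"wz": 0},{"fingers": -1,"x": 0,"y": 0,"z": 0,"wx": 0,"wy": 0,"wz": 0},{"fingers": -1,"x": 0,"y": 0,"z": 0,"wx": 0,"wy": 0,"wz": 0},{"fingers": -1,"x": 0,"y": 0,"z": 0,"wx": 0,"wy": 0,"wz": 0},{"fingers": -1,"x": 0,"y": 0,"z": 0,"wx": 0,"wy": 0,"wz": 0}]}}

```text
time: 20.68
ee_pos: [0.5253, -0.4342, 0.0343]
tcp_rot: [-179.8, -0.0, -107.4]
wrist_force: [-1.7, 0.0, 7.2]
opening: 0.0131
```

The opening now reads 13–14 mm, the true bar width. I'll lift firmly.

Emit:
{"method": "play_rows", "body": {"grip_force": 100, "targets": [{"fingers": -1,"x": 0,"y": 0,"z": 0,"wx": 0,"wy": 0,"wz": 0},{"fingers": -1,"x": 0,"y": 0,"z": 0,"wx": 0,"wy": 0,"wz": 0},{"fingers": -1,"x": 0,"y": 0,"z": -0.003,"wx": 0,"wy": 0,"wz": 0},{"fingers": -1,"x": 0,"y": 0,"z": -0.008,"wx": 0,"wy": 0,"wz": 0},{"fingers": -1,"x": 0,"y": 0,"z": -0.015,"wx": 0,"wy": 0,"wz": 0},{"fingers": -1,"x": 0,"y": 0,"z": -0.025,"wx": 0,"wy": 0,"wz": 0},{"fingers": -1,"x": 0,"y": 0,"z": -0.04,"wx": 0,"wy": 0,"wz": 0},{"fingers": -1,"x": 0,"y": 0,"z": -0.055,"wx": 0,"wy": 0,"wz": 0},{"fingers": -1,"x": 0,"y": 0,"z": -0.07,"wx": 0,"wy": 0,"wz": 0},{"fingers": -1,"x": 0,"y": 0,"z": -0.08,"wx": 0,"wy": 0,"wz": 0},{"fingers": -1,"x": 0,"y": 0,"z": -0.08,"wx": 0,"wy": 0,"wz": 0}]}}

```text
time: 21.6
ee_pos: [0.5255, -0.4344, 0.1157]
tcp_rot: [-179.7, -0.0, -107.4]
wrist_force: [0.1, -0.4, -2.3]
opening: 0.0116
```

```bash
python3 - <<'E'
from h import *
p,d=shot('wrist','w16');st();W=cloud('wrist',d)
cv2.imwrite('pics/w16c.png',cv2.resize(p[100:400,170:470],(600,600)))
o=bot.get_obs()
w=around(W,(.545,-.38),.06,.08,.16)
e=np.array([np.cos(np.radians(-107.4)),np.sin(np.radians(-107.4))])
W2=W.reshape(-1,3); W2=W2[~np.isnan(W2[:,0])]
w=W2[(np.hypot(*(W2[:,:2]-[.525,-.434]).T)<.09)&(W2[:,2]>.1)]
n=np.array([-e[1],e[0]]); t=(w[:,:2]-o['ee_pos'][:2])@e; s=(w[:,:2]-o['ee_pos'][:2])@n
for a in np.arange(.01,.07,.01):
    k=(t>a)&(t<a+.01)&(abs(s)<.012); print(round(a+.005,3),k.sum(),np.median(w[k,2]).round(4) if k.any() else '', np.percentile(s[k],[2,98]).round(4) if k.any() else '')
E
```

```text
t 21.65 [ 0.5252 -0.4341  0.1139] [-1.7984e+02  1.0000e-02 -1.0737e+02] F [-0.7 -0.6 -2.8] open 0.0116 q [-3.960e+01  2.240e+01  1.890e+01  8.630e+01  1.000e-01 -1.122e+02]
0.015 6505 0.1971 [-0.0117  0.0117]
0.025 612 0.1504 [-0.0068  0.0066]
0.035 709 0.1539 [-0.0067  0.0066]
0.045 843 0.1575 [-0.0067  0.0066]
0.055 784 0.1593 [-0.0066  0.0066]
0.065 0
```

View pics/w16c.png

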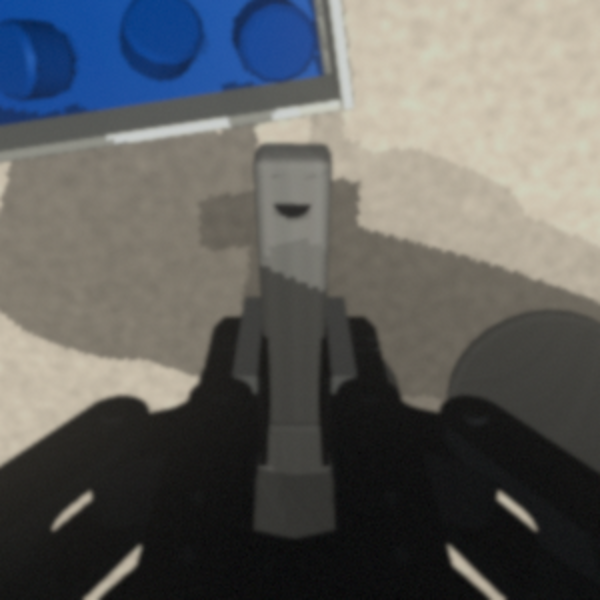

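Held firmly. It is tilted about 7° bowl-down, as it leaned on the tray, so I'll level it with a −7° tool pitch and lift a little more.

Emit:
{"method": "play_rows", "body": {"targets": [{"fingers": -1,"x": 0,"y": 0,"z": -0.005,"wx": 0,"wy": -1,"wz": 0},{"fingers": -1,"x": 0,"y": 0,"z": -0.012,"wx": 0,"wy": -3,"wz": 0},{"fingers": -1,"x": 0,"y": 0,"z": -0.022,"wx": 0,"wy": -5,"wz": 0},{"fingers": -1,"x": 0,"y": 0,"z": -0.03,"wx": 0,"wy": -7,"wz": 0},{"fingers": -1,"x": 0,"y": 0,"z": -0.03,"wx": 0,"wy": -7,"wz": 0},{"fingers": -1,"x": 0,"y": 0,"z": -0.03,"wx": 0,"wy": -7,"wz": 0}]}}

```text
time: 22.15
ee_pos: [0.5243, -0.4343, 0.1414]
tcp_rot: [180.0, 7.1, -107.4]
wrist_force: [0.0, 0.1, -3.8]
opening: 0.0115
```

```bash
cat >> h.py <<'E'
def toolmove2(x,y,z,rpy,cur=None):
    from scipy.spatial.transform import Rotation as Ro
    o=bot.get_obs(); R=Ro.from_euler('xyz',o['tcp_rot'],degrees=True)
    dlt=R.inv().apply(np.array([x,y,z])-o['ee_pos']); rv=(R.inv()*Ro.from_euler('xyz',rpy,degrees=True)).as_rotvec(degrees=True)
    print('->',dlt.round(4),rv.round(2),'rows',np.linalg.norm(dlt)/.0417)
E
python3 - <<'E'
from h import *
p,d=shot('side','s17');st()
cv2.imwrite('pics/s17c.png',cv2.resize(p[60:220,320:520],None,fx=4,fy=3.7,interpolation=cv2.INTER_CUBIC)[:600,:800])
toolmove2(.639,.270,.144,[180,7,-95.8])
E
```

```text
t 22.2 [ 0.5243 -0.4338  0.1412] [ 179.95    7.06 -107.4 ] F [-0.6 -0.  -2.7] open 0.0114 q [ -42.4   26.    26.4   93.4    6.4 -115.1]
-> [-0.7009  0.1009  0.084 ] [ -1.37   0.06 -11.51] rows 17.10007966352765
```

View pics/s17c.png

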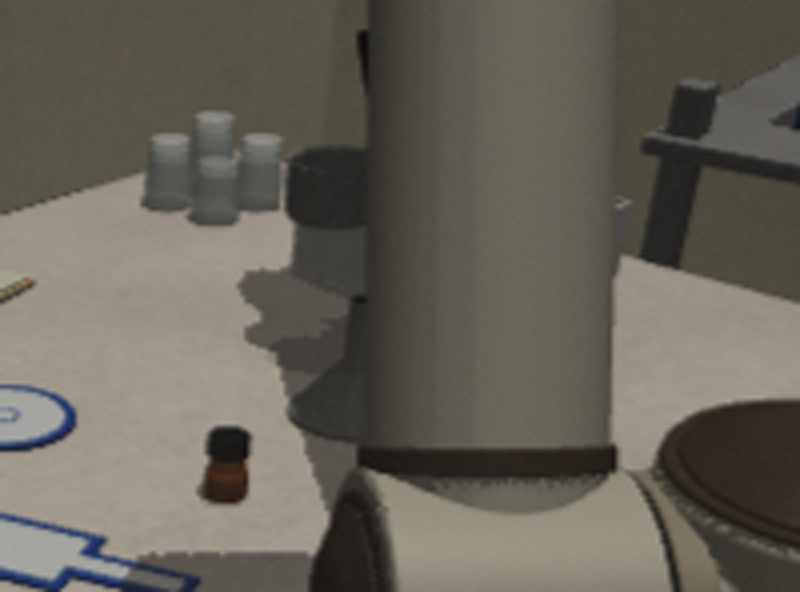

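Level. Now I'll transport it above the large pan in smooth steps.

Emit:
{"method": "play_rows", "body": {"targets": [{"fingers": -1,"x": -0.007,"y": 0.001,"z": 0.001,"wx": 0,"wy": 0,"wz": 0},{"fingers": -1,"x": -0.021,"y": 0.003,"z": 0.0025,"wx": 0,"wy": 0,"wz": -0.3},{"fingers": -1,"x": -0.042,"y": 0.006,"z": 0.005,"wx": 0,"wy": 0,"wz": -0.7},{"fingers": -1,"x": -0.07,"y": 0.01,"z": 0.0084,"wx": 0,"wy": 0,"wz": -1.2},{"fingers": -1,"x": -0.105,"y": 0.015,"z": 0.0126,"wx": 0,"wy": 0,"wz": -1.7},{"fingers": -1,"x": -0.14,"y": 0.02,"z": 0.0168,"wx": 0,"wy": 0,"wz": -2.3},{"fingers": -1,"x": -0.175,"y": 0.025,"z": 0.021,"wx": 0,"wy": 0,"wz": -2.9},{"fingers": -1,"x": -0.21,"y": 0.03,"z": 0.025,"wx": -0.4,"wy": 0,"wz": -3.5},{"fingers": -1,"x": -0.245,"y": 0.035,"z": 0.0294,"wx": -0.5,"wy": 0,"wz": -4},{"fingers": -1,"x": -0.28,"y": 0.04,"z": 0.0336,"wx": -0.5,"wy": 0,"wz": -4.6},{"fingers": -1,"x": -0.315,"y": 0.045,"z": 0.0378,"wx": -0.6,"wy": 0,"wz": -5.2},{"fingers": -1,"x": -0.35,"y": 0.05,"z": 0.042,"wx": -0.7,"wy": 0,"wz": -5.8},{"fingers": -1,"x": -0.385,"y": 0.055,"z": 0.0462,"wx": -0.8,"wy": 0,"wz": -6.3},{"fingers": -1,"x": -0.42,"y": 0.06,"z": 0.05,"wx": -0.8,"wy": 0,"wz": -7},{"fingers": -1,"x": -0.455,"y": 0.065,"z": 0.0546,"wx": -0.9,"wy": 0,"wz": -7.5},{"fingers": -1,"x": -0.49,"y": 0.07,"z": 0.0588,"wx": -1,"wy": 0,"wz": -8},{"fingers": -1,"x": -0.525,"y": 0.075,"z": 0.063,"wx": -1,"wy": 0,"wz": -8.6},{"fingers": -1,"x": -0.56,"y": 0.08,"z": 0.067,"wx": -1.1,"wy": 0,"wz": -9.2},{"fingers": -1,"x": -0.588,"y": 0.085,"z": 0.0706,"wx": -1.2,"wy": 0,"wz": -9.7},{"fingers": -1,"x": -0.602,"y": 0.087,"z": 0.0722,"wx": -1.2,"wy": 0,"wz": -10}]}}

```text
time: 23.87
ee_pos: [0.6215, 0.175, 0.1438]
tcp_rot: [-180.0, 7.1, -97.1]
wrist_force: [0.1, -0.1, -1.8]
opening: 0.0117
```

```bash
python3 - <<'E'
from h import *
st()
toolmove2(.639,.270,.142,[180,7,-95.8])
E
```

```text
t 23.8667 [0.6215 0.175  0.1438] [-179.98    7.06  -97.08] F [ 0.1 -0.1 -1.8] open 0.0117 q [ 12.7  14.7  12.2  85.1   6.6 -70.1]
-> [-0.0955 -0.0057  0.0137] [-0.17  0.06 -1.27] rows 2.3165050942631105
```

Emit:
{"method": "play_rows", "body": {"targets": [{"fingers": -1,"x": -0.02,"y": -0.001,"z": 0.003,"wx": 0,"wy": 0,"wz": 0},{"fingers": -1,"x": -0.042,"y": -0.003,"z": 0.006,"wx": 0,"wy": 0,"wz": -0.6},{"fingers": -1,"x": -0.064,"y": -0.004,"z": 0.009,"wx": 0,"wy": 0,"wz": -1.2},{"fingers": -1,"x": -0.082,"y": -0.005,"z": 0.012,"wx": 0,"wy": 0,"wz": -1.3},{"fingers": -1,"x": -0.092,"y": -0.0057,"z": 0.0134,"wx": 0,"wy": 0,"wz": -1.3},{"fingers": -1,"x": -0.0955,"y": -0.0057,"z": 0.0137,"wx": 0,"wy": 0,"wz": -1.3},{"fingers": -1,"x": -0.0955,"y": -0.0057,"z": 0.0137,"wx": 0,"wy": 0,"wz": -1.3},{"fingers": -1,"x": -0.0955,"y": -0.0057,"z": 0.0137,"wx": 0,"wy": 0,"wz": -1.3}]}}

```text
time: 24.53
ee_pos: [0.6403, 0.2652, 0.1428]
tcp_rot: [-179.8, 7.0, -96.0]
wrist_force: [0.2, -0.7, -2.4]
opening: 0.0113
```

```bash
python3 - <<'E'
from h import *
p,d=shot('side','s18');st(); W=cloud('side',d)
cv2.imwrite('pics/s18c.png',cv2.resize(p[130:290,120:320],None,fx=4,fy=3.7,interpolation=cv2.INTER_CUBIC)[:600,:800])
p,d=shot('top','t18'); Wt=cloud('top',d)
cv2.imwrite('pics/t18c.png',cv2.resize(p[80:240,150:350],None,fx=4,fy=3.7,interpolation=cv2.INTER_CUBIC)[:600,:800])
for n,X in(('s',W),('t',Wt)):
    w=around(X,(.644,.323),.06,.09,.2); print(n,len(w),np.percentile(w[:,2],[1,5,50,95,99]).round(4) if len(w) else '')
    r=w[(w[:,2]>.145)&(w[:,2]<.166)]
    if len(r)>20: print(circ(r[:,:2]),r.min(0),r.max(0))
    l=around(X,(.644,.323),.06,.04,.052); print(len(l),circ(l[:,:2]) if len(l)>5 else '')
E
```

```text
t 24.5833 [0.6404 0.2649 0.1429] [-179.77    7.03  -96.03] F [-0.3 -0.5 -2.9] open 0.0115 q [ 19.8  20.6  19.5  85.6   6.2 -63.9]
s 1188 [0.121  0.1249 0.1526 0.1825 0.1969]
(array([0.64277474, 0.31757536]), np.float64(0.03533699909364583)) [0.60604087 0.26582947 0.14505068] [0.68189997 0.35664753 0.16599044]
270 (array([0.64292204, 0.32323071]), np.float64(0.04746305476252817))
t 3 [0.1634 0.1636 0.1653 0.1682 0.1685]
0
```

View pics/s18c.png

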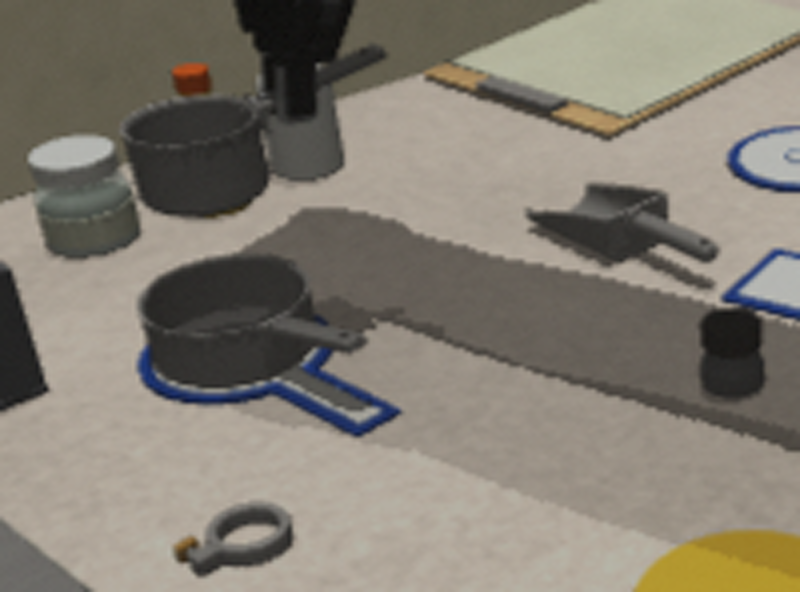

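View pics/t18c.png

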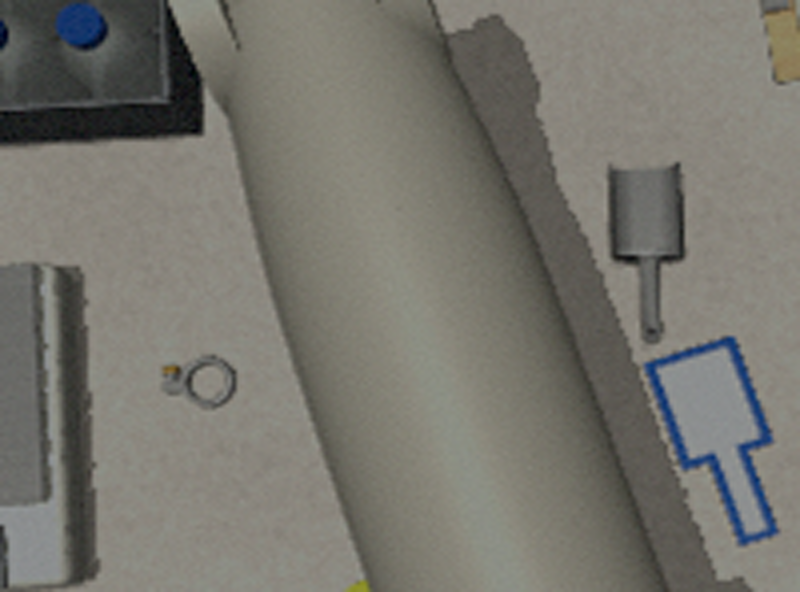

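Both rims, seen in the same side picture, are 5.6 mm apart in y. I'll check tilt before lowering.

```bash
python3 - <<'E'
from h import *
W=cloud('side',np.load('pics/s18.npy')); w=around(W,(.6428,.3176),.045,.09,.2); v=w[:,:2]-[.6428,.3176]; r=np.hypot(*v.T); a=np.degrees(np.arctan2(v[:,1],v[:,0]))
pts=[]
for b in range(-180,180,20):
    k=(a>b)&(a<b+20)&(r>.031)&(r<.041)
    if k.sum()>4 and not(-130<b<-60): z=np.percentile(w[k,2],97); pts.append([*v[k].mean(0),z]); print(b,k.sum(),z.round(4),np.percentile(w[k,2],3).round(4))
p=np.array(pts); print(np.linalg.lstsq(np.c_[p[:,:2],np.ones(len(p))],p[:,2],rcond=None)[0].round(3))
st(); toolmove2(.6405,.2705,.13,[180,7,-95.8])
E
```

```text
-180 67 0.1665 0.1222
-160 36 0.1652 0.1238
-140 17 0.1668 0.1289
-60 29 0.1649 0.1414
-40 57 0.1657 0.138
-20 72 0.1645 0.1362
0 60 0.1647 0.139
20 41 0.165 0.1448
40 17 0.1654 0.1523
60 12 0.1663 0.1274
80 49 0.1652 0.1238
100 89 0.166 0.1223
120 113 0.1664 0.1226
140 113 0.165 0.1215
160 100 0.1661 0.1231
[-0.015  0.002  0.166]
t 24.6333 [0.6404 0.2648 0.143 ] [-179.76    7.04  -96.04] F [-0.4 -0.3 -2.3] open 0.0115 q [ 19.8  20.6  19.5  85.6   6.2 -63.9]
-> [-0.004   0.0006  0.0136] [-0.26  0.04 -0.24] rows 0.34095676239025213
```

```bash
python3 - <<'E'
from h import *
toolmove2(.6405,.2705,.075,[180,7,-95.8]); toolmove2(.6405,.2705,.037,[180,7,-95.8])
E
```

```text
-> [0.0027 0.0008 0.0682] [-0.26  0.04 -0.24] rows 1.6373271963025993
-> [0.0074 0.001  0.1059] [-0.26  0.04 -0.24] rows 2.5465798745212367
```

Emit:
{"method": "play_rows", "body": {"targets": [{"fingers": -1,"x": -0.004,"y": 0.001,"z": 0.0136,"wx": 0,"wy": 0,"wz": 0},{"fingers": -1,"x": -0.002,"y": 0.001,"z": 0.03,"wx": 0,"wy": 0,"wz": 0},{"fingers": -1,"x": 0.0005,"y": 0.001,"z": 0.05,"wx": 0,"wy": 0,"wz": 0},{"fingers": -1,"x": 0.003,"y": 0.001,"z": 0.068,"wx": 0,"wy": 0,"wz": 0},{"fingers": -1,"x": 0.0045,"y": 0.001,"z": 0.08,"wx": 0,"wy": 0,"wz": 0},{"fingers": -1,"x": 0.0056,"y": 0.001,"z": 0.09,"wx": 0,"wy": 0,"wz": 0},{"fingers": -1,"x": 0.0066,"y": 0.001,"z": 0.098,"wx": 0,"wy": 0,"wz": 0},{"fingers": -1,"x": 0.0072,"y": 0.001,"z": 0.103,"wx": 0,"wy": 0,"wz": 0},{"fingers": -1,"x": 0.0074,"y": 0.001,"z": 0.105,"wx": 0,"wy": 0,"wz": 0},{"fingers": -1,"x": 0.0074,"y": 0.001,"z": 0.105,"wx": 0,"wy": 0,"wz": 0}]}}

```text
time: 25.47
ee_pos: [0.6406, 0.2715, 0.0378]
tcp_rot: [-179.8, 7.1, -96.0]
wrist_force: [-0.0, 1.0, -2.5]
opening: 0.0118
```

```bash
python3 - <<'E'
from h import *
p,d=shot('side','s19');st(); W=cloud('side',d)
cv2.imwrite('pics/s19c.png',cv2.resize(p[130:290,120:320],None,fx=4,fy=3.7,interpolation=cv2.INTER_CUBIC)[:600,:800])
w=around(W,(.6435,.323),.055,.035,.08); 
for lo,hi,R in ((.042,.052,.0473),(.053,.07,.0355)):
    r=w[(w[:,2]>lo)&(w[:,2]<hi)]; c=np.array([.6435,.323])
    for k in range(5):
        dd=np.hypot(*(r[:,:2]-c).T); g=r[abs(dd-R)<.006]; c,rr=circ(g[:,:2])
    print(c.round(4),rr.round(4),len(g),np.percentile(g[:,2],98).round(4))
E
```

```text
t 25.5167 [0.6408 0.2716 0.0383] [-179.73    7.07  -95.98] F [ 0.2 -0.1 -2.7] open 0.0116 q [ 20.3  21.6   9.2  74.2   6.2 -63.5]
[0.6434 0.3236] 0.047 112 0.0497
[0.6443 0.3266] 0.035 254 0.0634
```

View pics/s19c.png

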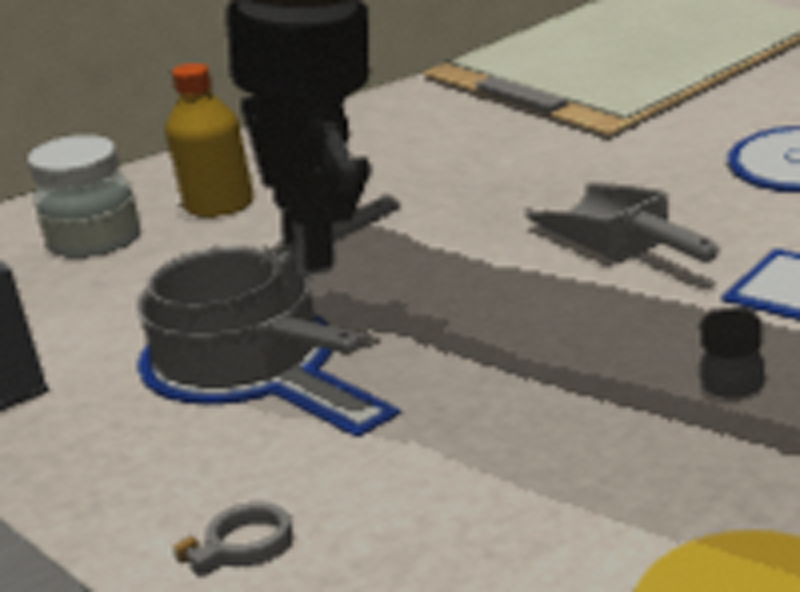

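Inside, 3 mm off centre and about 6–7 mm above its seat. I'll centre it and lower until contact.

Emit:
{"method": "play_rows", "body": {"targets": [{"fingers": -1,"x": 0.003,"y": 0,"z": 0.0015,"wx": 0,"wy": 0,"wz": 0},{"fingers": -1,"x": 0.0035,"y": 0,"z": 0.003,"wx": 0,"wy": 0,"wz": 0},{"fingers": -1,"x": 0.0035,"y": 0,"z": 0.0045,"wx": 0,"wy": 0,"wz": 0},{"fingers": -1,"x": 0.0035,"y": 0,"z": 0.0055,"wx": 0,"wy": 0,"wz": 0},{"fingers": -1,"x": 0.0035,"y": 0,"z": 0.0055,"wx": 0,"wy": 0,"wz": 0}]}}

```text
time: 25.93
ee_pos: [0.6411, 0.2688, 0.0356]
tcp_rot: [-179.6, 7.2, -96.0]
wrist_force: [-5.2, -4.8, 16.7]
opening: 0.0117
```

```bash
python3 -c "
from h import *
st()"
```

```text
t 25.9333 [0.6411 0.2688 0.0356] [-179.58    7.16  -95.97] F [-5.2 -4.8 16.7] open 0.0117 q [ 20.1  21.4   8.7  73.7   6.2 -63.7]
```

Contact (17 N). I'll ease off, release gently and retreat along the tool axis.

Emit:
{"method": "play_rows", "body": {"grip_force": 30, "targets": [{"fingers": -1,"x": 0,"y": 0,"z": -0.0015,"wx": 0,"wy": 0,"wz": 0},{"fingers": -0.7,"x": 0,"y": 0,"z": -0.0015,"wx": 0,"wy": 0,"wz": 0},{"fingers": -0.4,"x": 0,"y": 0,"z": -0.0015,"wx": 0,"wy": 0,"wz": 0},{"fingers": -0.1,"x": 0,"y": 0,"z": -0.0015,"wx": 0,"wy": 0,"wz": 0},{"fingers": 0.1,"x": 0,"y": 0,"z": -0.0015,"wx": 0,"wy": 0,"wz": 0},{"fingers": 0.1,"x": 0,"y": 0,"z": -0.0015,"wx": 0,"wy": 0,"wz": 0},{"fingers": 0.1,"x": 0,"y": 0,"z": -0.02,"wx": 0,"wy": 0,"wz": 0},{"fingers": 0.1,"x": 0,"y": 0,"z": -0.05,"wx": 0,"wy": 0,"wz": 0},{"fingers": 0.1,"x": 0,"y": 0,"z": -0.09,"wx": 0,"wy": 0,"wz": 0},{"fingers": 0.1,"x": 0.02,"y": 0,"z": -0.13,"wx": 0,"wy": 2,"wz": 0},{"fingers": 0.1,"x": 0.05,"y": 0.03,"z": -0.16,"wx": 0,"wy": 7,"wz": 0},{"fingers": 0.1,"x": 0.08,"y": 0.07,"z": -0.19,"wx": 0,"wy": 7,"wz": 0}]}}

```text
time: 26.93
ee_pos: [0.5807, 0.1888, 0.1979]
tcp_rot: [-179.7, -0.2, -96.0]
wrist_force: [1.0, 1.1, 1.0]
opening: 0.0468
```

```bash
cat > nest.py <<'E'
from h import *
def nest(W):
    w=around(W,(.6435,.323),.055,.035,.075)
    for lo,hi,R in ((.042,.051,.0473),(.053,.064,.0355)):
        r=w[(w[:,2]>lo)&(w[:,2]<hi)]; c=np.array([.6435,.323])
        for k in range(6):
            dd=np.hypot(*(r[:,:2]-c).T); g=r[abs(dd-R)<.006]; c,rr=circ(g[:,:2])
        print('nest',c.round(4),rr.round(4),len(g),np.percentile(g[:,2],[50,98]).round(4),'plane',np.linalg.lstsq(np.c_[g[:,:2]-c,np.ones(len(g))],g[:,2],rcond=None)[0].round(3))
E
python3 - <<'E'
from nest import *
p,d=shot('side','s20');st(); nest(cloud('side',d))
cv2.imwrite('pics/s20c.png',cv2.resize(p[130:290,120:320],None,fx=4,fy=3.7,interpolation=cv2.INTER_CUBIC)[:600,:800])
p,d=shot('wrist','w20'); nest(cloud('wrist',d))
E
```

```text
t 26.9833 [0.5766 0.1862 0.2034] [-1.7958e+02  2.0000e-02 -9.6010e+01] F [5.3 0.7 6.3] open 0.0469 q [ 18.   12.1  15.9  93.5  -0.2 -66. ]
nest [0.644  0.3239] 0.0471 117 [0.0452 0.0476] plane [0.004 0.    0.045]
nest [0.644  0.3234] 0.0352 134 [0.0554 0.0591] plane [-0.006 -0.009  0.056]
nest [0.6466 0.3237] 0.0468 361 [0.0437 0.0452] plane [ 0.006 -0.003  0.044]
nest [0.6493 0.3232] 0.0366 239 [0.0544 0.0566] plane [ 0.018 -0.015  0.055]
```

View pics/s20c.png

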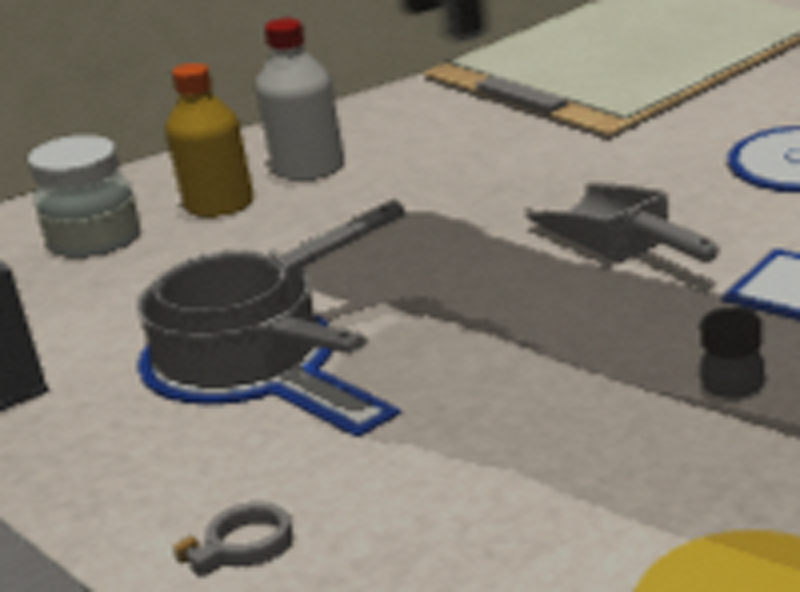

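View pics/w20.png

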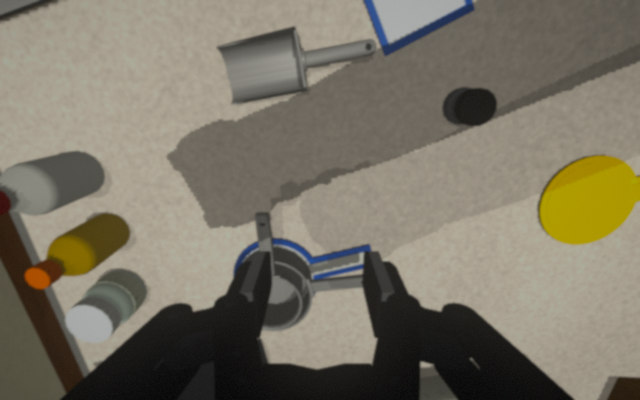

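Nested and concentric within 1 mm in the side view, rim heights 46 and 56 mm, level. Next is the scoop.

```bash
python3 - <<'E'
from h import *
toolmove(.50,.05,.24,-176.5)
E
```

```text
target [0.5, 0.05, 0.24, -176.5] -> [ 0.1451  0.0636 -0.0389] [-0.32  0.48 80.46] rows>= 12
```

Emit:
{"method": "play_rows", "body": {"targets": [{"fingers": 0.1,"x": 0.145,"y": 0.064,"z": -0.039,"wx": 0,"wy": 0,"wz": 80.5},{"fingers": 0.1,"x": 0.145,"y": 0.064,"z": -0.039,"wx": 0,"wy": 0,"wz": 80.5},{"fingers": 0.1,"x": 0.145,"y": 0.064,"z": -0.039,"wx": 0,"wy": 0,"wz": 80.5},{"fingers": 0.1,"x": 0.145,"y": 0.064,"z": -0.039,"wx": 0,"wy": 0,"wz": 80.5},{"fingers": 0.1,"x": 0.145,"y": 0.064,"z": -0.039,"wx": 0,"wy": 0,"wz": 80.5},{"fingers": 0.1,"x": 0.145,"y": 0.064,"z": -0.039,"wx": 0,"wy": 0,"wz": 80.5},{"fingers": 0.1,"x": 0.145,"y": 0.064,"z": -0.039,"wx": 0,"wy": 0,"wz": 80.5},{"fingers": 0.1,"x": 0.145,"y": 0.064,"z": -0.039,"wx": 0,"wy": 0,"wz": 80.5},{"fingers": 0.1,"x": 0.145,"y": 0.064,"z": -0.039,"wx": 0,"wy": 0,"wz": 80.5},{"fingers": 0.1,"x": 0.145,"y": 0.064,"z": -0.039,"wx": 0,"wy": 0,"wz": 80.5},{"fingers": 0.1,"x": 0.145,"y": 0.064,"z": -0.039,"wx": 0,"wy": 0,"wz": 80.5},{"fingers": 0.1,"x": 0.145,"y": 0.064,"z": -0.039,"wx": 0,"wy": 0,"wz": 80.5},{"fingers": 0.1,"x": 0.145,"y": 0.064,"z": -0.039,"wx": 0,"wy": 0,"wz": 80.5},{"fingers": 0.1,"x": 0.145,"y": 0.064,"z": -0.039,"wx": 0,"wy": 0,"wz": 80.5}]}}

```text
time: 28.2
ee_pos: [0.5014, 0.0516, 0.235]
tcp_rot: [180.0, 0.2, -176.4]
wrist_force: [-0.4, -0.6, -0.2]
opening: 0.047
```

```bash
python3 - <<'E'
from h import *
p,d=shot('wrist','w21');st();W=cloud('wrist',d)
for b in boards('wrist',p,(.25,.72,-.25,.3)): print({k:np.round(v,4).tolist() for k,v in b.items()})
s=around(W,(.55,.07),.08,.02,.05); s=s[(s[:,0]>.49)&(s[:,0]<.585)&(abs(s[:,1]-.068)<.02)&(s[:,2]>.028)]
for a in np.arange(.50,.585,.01):
    k=abs(s[:,0]-a)<.005
    if k.sum()>5: print(a.round(3),k.sum(),np.percentile(s[k,1],[3,97]).round(4),np.percentile(s[k,1],[3,97]).mean().round(4),np.median(s[k,2]).round(4))
print('end',s[:,0].min())
t=around(W,(.62,.075),.06,.006,.06); print(np.percentile(t[:,0],[.5,99.5]),np.percentile(t[:,1],[1,99]))
E
```

```text
t 28.25 [0.5014 0.0516 0.2351] [ 179.98    0.21 -176.4 ] F [0.3 0.5 0.3] open 0.0468 q [ 5.9 -1.2  5.2 96.2  0.   2.3]
{'len': 0.1649, 'wid': 0.0718, 'origin': [0.4281, 0.0103], 'yaw': -159.9269, 'disc': [0.4619, 0.0227], 'mean': [0.4428, 0.0157]}
{'len': 0.106, 'wid': 0.1048, 'origin': [0.6096, -0.1045], 'yaw': 141.2455, 'disc': [0.6376, -0.1271], 'mean': [0.6095, -0.1045]}
0.51 67 [0.0605 0.0723] 0.0664 0.0323
0.52 89 [0.0605 0.073 ] 0.0667 0.0333
0.53 91 [0.0612 0.0738] 0.0675 0.0332
0.54 92 [0.0613 0.0746] 0.0679 0.033
0.55 90 [0.0619 0.0753] 0.0686 0.0332
0.56 92 [0.0626 0.0761] 0.0694 0.0331
0.57 87 [0.0633 0.077 ] 0.0701 0.0332
0.58 190 [0.0502 0.0863] 0.0683 0.0357
end 0.5081999202967576
[0.56114604 0.66003858] [0.04448144 0.10273561]
```

View pics/w21.png

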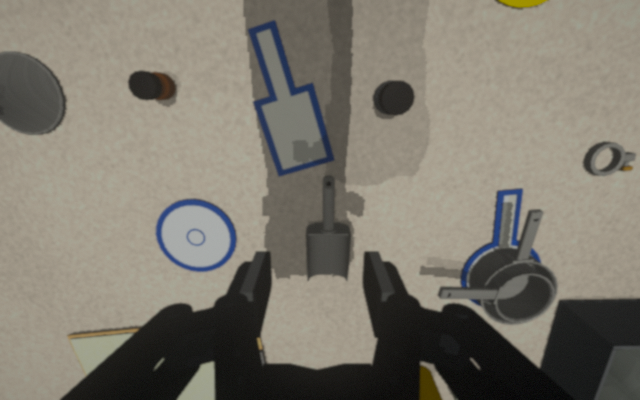

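The measurements:
- **Boards:** they agree with the top view.
- **Scoop:** origin (0.6197, 0.0739), handle −176.1°.

The scoop handle is low, at z = 28 mm, so I'll confirm the true fingertip height from the side depth pictures as well.

```bash
python3 - <<'E'
from h import *
for f,t in(('s4',[.376,.2318,.1055]),('s18',[.6404,.2649,.1429])):
    W=cloud('side',np.load(f'pics/{f}.npy')).reshape(-1,3); W=W[~np.isnan(W[:,0])]
    w=W[(np.hypot(*(W[:,:2]-t[:2]).T)<.03)&(W[:,2]>.06)]; z=np.sort(w[:,2])
    print(f,len(w),'lowest rel TCP',(z[:12]-t[2]).round(4))
st(); toolmove(.5578,.0697,.07,-176.1); toolmove(.5578,.0697,.006,-176.1)
E
```

```text
s4 1221 lowest rel TCP [0.01   0.0107 0.0114 0.0115 0.0122 0.0126 0.013  0.013  0.013  0.0136
 0.0138 0.0141]
s18 2584 lowest rel TCP [-0.0115  0.0024  0.0026  0.005   0.0063  0.0078  0.008   0.008   0.0082
  0.0093  0.0094  0.0096]
t 28.25 [0.5014 0.0516 0.2351] [ 179.98    0.21 -176.4 ] F [0.3 0.5 0.3] open 0.0468 q [ 5.9 -1.2  5.2 96.2  0.   2.3]
target [0.5578, 0.0697, 0.07, -176.1] -> [-0.0569  0.0145  0.1653] [ 0.02  0.21 -0.3 ] rows>= 5
target [0.5578, 0.0697, 0.006, -176.1] -> [-0.0566  0.0145  0.2293] [ 0.02  0.21 -0.3 ] rows>= 6
```

Both cameras put the tips about 11 mm above the reported TCP, so TCP z ≈ 4 mm leaves the tips near 15 mm. Descending carefully.

Emit:
{"method": "play_rows", "body": {"targets": [{"fingers": 0.0,"x": -0.03,"y": 0.008,"z": 0.03,"wx": 0,"wy": 0,"wz": -0.3},{"fingers": 0.0,"x": -0.0567,"y": 0.0145,"z": 0.07,"wx": 0,"wy": 0,"wz": -0.3},{"fingers": 0.0,"x": -0.0567,"y": 0.0145,"z": 0.11,"wx": 0,"wy": 0,"wz": -0.3},{"fingers": 0.0,"x": -0.0567,"y": 0.0145,"z": 0.15,"wx": 0,"wy": 0,"wz": -0.3},{"fingers": 0.0,"x": -0.0567,"y": 0.0145,"z": 0.18,"wx": 0,"wy": 0,"wz": -0.3},{"fingers": 0.0,"x": -0.0567,"y": 0.0145,"z": 0.205,"wx": 0,"wy": 0,"wz": -0.3},{"fingers": 0.0,"x": -0.0567,"y": 0.0145,"z": 0.22,"wx": 0,"wy": 0,"wz": -0.3},{"fingers": 0.0,"x": -0.0567,"y": 0.0145,"z": 0.226,"wx": 0,"wy": 0,"wz": -0.3},{"fingers": 0.0,"x": -0.0567,"y": 0.0145,"z": 0.226,"wx": 0,"wy": 0,"wz": -0.3}]}}

```text
time: 29.0
ee_pos: [0.557, 0.0694, 0.0082]
tcp_rot: [180.0, 0.1, -176.2]
wrist_force: [0.5, 0.1, 1.1]
opening: 0.0427
```

Emit:
{"method": "play_rows", "body": {"grip_force": 50, "targets": [{"fingers": -0.2,"x": 0,"y": 0,"z": 0.003,"wx": 0,"wy": 0,"wz": 0},{"fingers": -1,"x": 0,"y": 0,"z": 0.004,"wx": 0,"wy": 0,"wz": 0},{"fingers": -1,"x": 0,"y": 0,"z": 0.004,"wx": 0,"wy": 0,"wz": 0},{"fingers": -1,"x": 0,"y": 0,"z": 0.004,"wx": 0,"wy": 0,"wz": 0},{"fingers": -1,"x": 0,"y": 0,"z": 0.004,"wx": 0,"wy": 0,"wz": 0},{"fingers": -1,"x": 0,"y": 0,"z": 0.004,"wx": 0,"wy": 0,"wz": 0},{"fingers": -1,"x": 0,"y": 0,"z": 0.004,"wx": 0,"wy": 0,"wz": 0},{"fingers": -1,"x": 0,"y": 0,"z": 0.004,"wx": 0,"wy": 0,"wz": 0}]}}

```text
time: 29.67
ee_pos: [0.5586, 0.0695, 0.0068]
tcp_rot: [180.0, 0.3, -176.2]
wrist_force: [-0.2, -0.0, 5.7]
opening: 0.0127
```

Emit:
{"method": "play_rows", "body": {"grip_force": 100, "targets": [{"fingers": -1,"x": 0,"y": 0,"z": 0,"wx": 0,"wy": 0,"wz": 0},{"fingers": -1,"x": 0,"y": 0,"z": 0,"wx": 0,"wy": 0,"wz": 0},{"fingers": -1,"x": 0,"y": 0,"z": -0.004,"wx": 0,"wy": 0,"wz": 0},{"fingers": -1,"x": 0,"y": 0,"z": -0.01,"wx": 0,"wy": 0,"wz": 0},{"fingers": -1,"x": 0,"y": 0,"z": -0.018,"wx": 0,"wy": 0,"wz": 0},{"fingers": -1,"x": 0,"y": 0,"z": -0.03,"wx": 0,"wy": 0,"wz": 0},{"fingers": -1,"x": 0,"y": 0,"z": -0.045,"wx": 0,"wy": 0,"wz": 0},{"fingers": -1,"x": 0,"y": 0,"z": -0.056,"wx": 0,"wy": 0,"wz": 0},{"fingers": -1,"x": 0,"y": 0,"z": -0.06,"wx": 0,"wy": 0,"wz": 0},{"fingers": -1,"x": 0,"y": 0,"z": -0.06,"wx": 0,"wy": 0,"wz": 0}]}}

```text
time: 30.5
ee_pos: [0.5585, 0.0696, 0.0674]
tcp_rot: [180.0, 0.4, -176.2]
wrist_force: [-1.0, -0.0, -2.3]
opening: 0.0116
```

```bash
python3 - <<'E'
from h import *
p,d=shot('side','s22');st(); W=cloud('side',d)
cv2.imwrite('pics/s22c.png',cv2.resize(p[100:260,200:400],None,fx=4,fy=3.7,interpolation=cv2.INTER_CUBIC)[:600,:800])
toolmove(.4042,.0014,.066,-160)
E
```

```text
t 30.55 [0.558  0.0695 0.0663] [ 179.98    0.29 -176.21] F [-0.4 -0.5 -1.5] open 0.0115 q [ 7.1  6.2 -5.9 77.7  0.   3.3]
target [0.4042, 0.0014, 0.066, -160] -> [ 0.1579 -0.0578 -0.0006] [ -0.02   0.29 -16.21] rows>= 5
```

View pics/s22c.png

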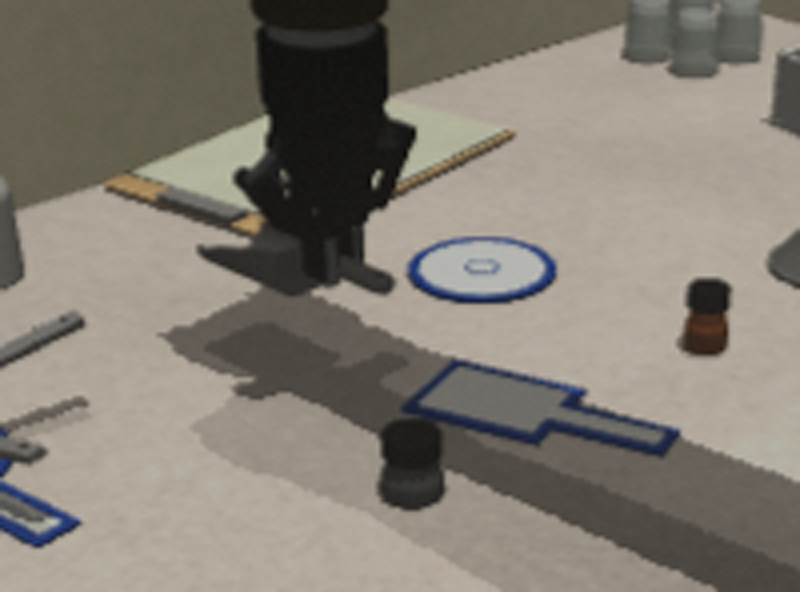

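Lifted level. I'll carry it over the scoop board and lower to a few millimetres above.

Emit:
{"method": "play_rows", "body": {"targets": [{"fingers": -1,"x": 0.008,"y": -0.003,"z": 0,"wx": 0,"wy": 0,"wz": -1},{"fingers": -1,"x": 0.025,"y": -0.009,"z": 0,"wx": 0,"wy": 0,"wz": -3},{"fingers": -1,"x": 0.048,"y": -0.0175,"z": 0,"wx": 0,"wy": 0,"wz": -5},{"fingers": -1,"x": 0.072,"y": -0.026,"z": 0,"wx": 0,"wy": 0,"wz": -8},{"fingers": -1,"x": 0.096,"y": -0.035,"z": 0,"wx": 0,"wy": 0,"wz": -11},{"fingers": -1,"x": 0.12,"y": -0.044,"z": 0,"wx": 0,"wy": 0,"wz": -14},{"fingers": -1,"x": 0.141,"y": -0.0515,"z": 0,"wx": 0,"wy": 0,"wz": -16},{"fingers": -1,"x": 0.153,"y": -0.056,"z": 0.005,"wx": 0,"wy": 0,"wz": -16.2},{"fingers": -1,"x": 0.158,"y": -0.058,"z": 0.015,"wx": 0,"wy": 0,"wz": -16.2},{"fingers": -1,"x": 0.158,"y": -0.058,"z": 0.028,"wx": 0,"wy": 0,"wz": -16.2},{"fingers": -1,"x": 0.158,"y": -0.058,"z": 0.039,"wx": 0,"wy": 0,"wz": -16.2},{"fingers": -1,"x": 0.158,"y": -0.058,"z": 0.045,"wx": 0,"wy": 0,"wz": -16.2},{"fingers": -1,"x": 0.158,"y": -0.058,"z": 0.045,"wx": 0,"wy": 0,"wz": -16.2}]}}

```text
time: 31.63
ee_pos: [0.4027, 0.0012, 0.0183]
tcp_rot: [180.0, 0.1, -160.0]
wrist_force: [-0.0, -0.1, -1.6]
opening: 0.0115
```

```bash
python3 - <<'E'
from h import *
p,d=shot('side','s23');st()
cv2.imwrite('pics/s23c.png',cv2.resize(p[130:290,220:420],None,fx=4,fy=3.7,interpolation=cv2.INTER_CUBIC)[:600,:800])
toolmove(.4042,.0014,.0112,-160)
E
```

```text
t 31.6833 [0.4033 0.0012 0.0192] [-1.7998e+02  1.2000e-01 -1.5999e+02] F [-0.7  0.5 -1. ] open 0.0117 q [  0.2 -14.6 -30.7  73.8   0.  -19.9]
target [0.4042, 0.0014, 0.0112, -160] -> [-0.0009 -0.0001  0.008 ] [-0.02  0.12  0.01] rows>= 1
```

View pics/s23c.png

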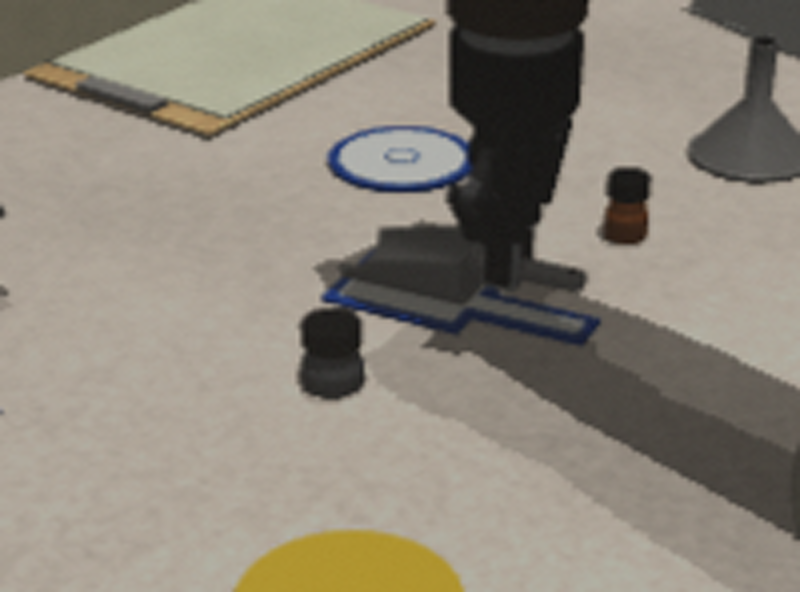

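Aligned, about 7 mm above. Lowering until contact.

Emit:
{"method": "play_rows", "body": {"targets": [{"fingers": -1,"x": -0.001,"y": 0,"z": 0.003,"wx": 0,"wy": 0,"wz": 0},{"fingers": -1,"x": -0.001,"y": 0,"z": 0.005,"wx": 0,"wy": 0,"wz": 0},{"fingers": -1,"x": -0.001,"y": 0,"z": 0.007,"wx": 0,"wy": 0,"wz": 0},{"fingers": -1,"x": -0.001,"y": 0,"z": 0.0085,"wx": 0,"wy": 0,"wz": 0},{"fingers": -1,"x": -0.001,"y": 0,"z": 0.0085,"wx": 0,"wy": 0,"wz": 0}]}}

```text
time: 32.1
ee_pos: [0.405, 0.0016, 0.0114]
tcp_rot: [-180.0, 0.2, -160.0]
wrist_force: [0.1, 0.7, -0.7]
opening: 0.0112
```

Emit:
{"method": "play_rows", "body": {"grip_force": 30, "targets": [{"fingers": -1,"x": 0,"y": 0,"z": 0.001,"wx": 0,"wy": 0,"wz": 0},{"fingers": -1,"x": 0,"y": 0,"z": 0.001,"wx": 0,"wy": 0,"wz": 0},{"fingers": -0.7,"x": 0,"y": 0,"z": 0.001,"wx": 0,"wy": 0,"wz": 0},{"fingers": -0.4,"x": 0,"y": 0,"z": 0.001,"wx": 0,"wy": 0,"wz": 0},{"fingers": -0.1,"x": 0,"y": 0,"z": 0.001,"wx": 0,"wy": 0,"wz": 0},{"fingers": 0,"x": 0,"y": 0,"z": 0.001,"wx": 0,"wy": 0,"wz": 0},{"fingers": 0,"x": 0,"y": 0,"z": 0.0,"wx": 0,"wy": 0,"wz": 0},{"fingers": 0,"x": 0,"y": 0,"z": -0.03,"wx": 0,"wy": 0,"wz": 0},{"fingers": 0,"x": 0,"y": 0,"z": -0.07,"wx": 0,"wy": 0,"wz": 0},{"fingers": 0,"x": 0,"y": 0,"z": -0.11,"wx": 0,"wy": 0,"wz": 0},{"fingers": 0,"x": 0.02,"y": -0.04,"z": -0.15,"wx": 0,"wy": 0,"wz": 0},{"fingers": 0,"x": 0.02,"y": -0.08,"z": -0.19,"wx": 0,"wy": 0,"wz": 0},{"fingers": 0,"x": 0.02,"y": -0.12,"z": -0.21,"wx": 0,"wy": 0,"wz": 0},{"fingers": 0,"x": 0.02,"y": -0.12,"z": -0.21,"wx": 0,"wy": 0,"wz": 0}]}}

```text
time: 33.27
ee_pos: [0.4269, -0.1199, 0.224]
tcp_rot: [-179.8, 0.4, -160.0]
wrist_force: [1.6, 0.4, 0.5]
opening: 0.0426
```

```bash
cat > sc.py <<'E'
from h import *
def scoopfit(W,zoff=.004):
    s=around(W,(.41,.005),.16,.026,.045)
    e=np.array([-.9391,-.3437]); n=np.array([.3437,-.9391])
    t=(s[:,:2]-[.4617,.0224])@e; v=(s[:,:2]-[.4617,.0224])@n
    k=(abs(v)<.025)&(t>.05)&(t<.118)&(abs(s[:,2]-.039)<.005)
    print('handle n',k.sum(),'end',np.percentile(t[k],99).round(4),'line',np.polyfit(t[k],v[k],1).round(4),'z',np.median(s[k,2]).round(4), np.polyfit(t[k],s[k,2],1).round(3))
E
python3 - <<'E'
from sc import *
p,d=shot('side','s24');st(); scoopfit(cloud('side',d))
p,d=shot('wrist','w24'); scoopfit(cloud('wrist',d))
for q in ('funnel',):
    W=cloud('wrist',d); f=around(W,(.437,-.293),.06,.008,.12); tp=f[f[:,2]>.09]; print(len(f),len(tp),tp.mean(0) if len(tp) else '')
E
```

```text
t 33.3167 [ 0.4288 -0.1233  0.2263] [-179.65    0.48 -160.08] F [-4.6 -0.6  0.1] open 0.043 q [-16.   -9.7  -3.6  95.5  -0.  -36. ]
handle n 95 end 0.109 line [-0.0008 -0.0042] z 0.038 [-0.004  0.038]
handle n 531 end 0.1091 line [-0.0064 -0.0018] z 0.0359 [-0.003  0.036]
4171 461 [ 0.4382947  -0.29138586  0.09438432]
```

View pics/w24.png

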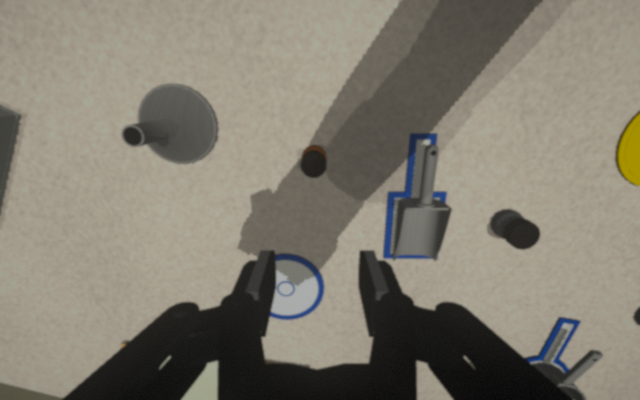

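The scoop sits on its board: handle end 3 mm short, lateral 2–4 mm, yaw within 0.5°, level. Next is the funnel, stem at (0.438, −0.2915).

```bash
python3 - <<'E'
from h import *
st(); toolmove(.4385,-.2918,.15,-160); toolmove(.4385,-.2918,.05,-160)
E
```

```text
t 33.3667 [ 0.428  -0.1214  0.2243] [-179.77    0.41 -160.2 ] F [-0.5  0.3 -0.1] open 0.0427 q [-15.9  -9.7  -3.9  95.4   0.1 -35.7]
target [0.4385, -0.2918, 0.15, -160] -> [ 0.0484 -0.1636  0.0746] [-0.23  0.41 -0.2 ] rows>= 5
target [0.4385, -0.2918, 0.05, -160] -> [ 0.0491 -0.1632  0.1746] [-0.23  0.41 -0.2 ] rows>= 6
```

Emit:
{"method": "play_rows", "body": {"targets": [{"fingers": 0.3,"x": 0.012,"y": -0.04,"z": 0,"wx": -0.2,"wy": 0.4,"wz": 0},{"fingers": 0.3,"x": 0.024,"y": -0.08,"z": 0,"wx": -0.2,"wy": 0.4,"wz": 0},{"fingers": 0.3,"x": 0.036,"y": -0.12,"z": 0.02,"wx": -0.2,"wy": 0.4,"wz": 0},{"fingers": 0.3,"x": 0.048,"y": -0.158,"z": 0.045,"wx": -0.2,"wy": 0.4,"wz": 0},{"fingers": 0.3,"x": 0.0485,"y": -0.1635,"z": 0.06,"wx": -0.2,"wy": 0.4,"wz": 0},{"fingers": 0.3,"x": 0.0485,"y": -0.1635,"z": 0.06,"wx": -0.2,"wy": 0.4,"wz": 0},{"fingers": 0.3,"x": 0.0485,"y": -0.1635,"z": 0.06,"wx": -0.2,"wy": 0.4,"wz": 0}]}}

```text
time: 33.95
ee_pos: [0.436, -0.288, 0.1599]
tcp_rot: [179.7, -0.3, -160.1]
wrist_force: [0.2, 0.8, 0.5]
opening: 0.0553
```

```bash
python3 - <<'E'
from h import *
p,d=shot('wrist','w25');st()
W=cloud('wrist',d); f=around(W,(.438,-.292),.03,.085,.105); print(len(f),f.mean(0),circ(f[f[:,2]>.092][:,:2]))
toolmove(.4385,-.2918,.05,-160)
E
```

```text
t 34.0 [ 0.4367 -0.2877  0.1614] [ 179.78   -0.2  -160.02] F [ 0.4  0.3 -0.1] open 0.0557 q [-33.4   0.7  -1.   88.5  -0.  -53.3]
671 [ 0.43931667 -0.29478459  0.09726276] (array([ 0.4403547 , -0.29447192]), np.float64(0.00734349762586608))
target [0.4385, -0.2918, 0.05, -160] -> [-0.0007 -0.0049  0.1114] [ 0.22 -0.2  -0.02] rows>= 3
```

View pics/w25.png

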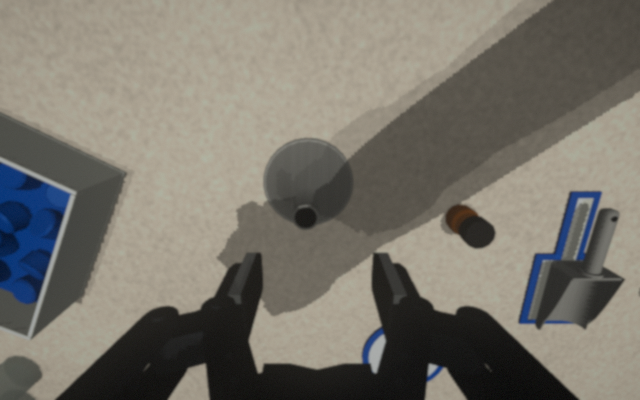

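```bash
python3 - <<'E'
from h import *
toolmove(.4395,-.294,.05,-160)
E
```

```text
target [0.4395, -0.294, 0.05, -160] -> [-0.0009 -0.0073  0.1114] [ 0.22 -0.2  -0.02] rows>= 3
```

Emit:
{"method": "play_rows", "body": {"targets": [{"fingers": 0.3,"x": -0.001,"y": -0.007,"z": 0.015,"wx": 0,"wy": 0,"wz": 0},{"fingers": 0.3,"x": -0.001,"y": -0.007,"z": 0.035,"wx": 0,"wy": 0,"wz": 0},{"fingers": 0.3,"x": -0.001,"y": -0.007,"z": 0.06,"wx": 0,"wy": 0,"wz": 0},{"fingers": 0.3,"x": -0.001,"y": -0.007,"z": 0.085,"wx": 0,"wy": 0,"wz": 0},{"fingers": 0.3,"x": -0.001,"y": -0.007,"z": 0.103,"wx": 0,"wy": 0,"wz": 0},{"fingers": 0.3,"x": -0.001,"y": -0.007,"z": 0.111,"wx": 0,"wy": 0,"wz": 0},{"fingers": 0.3,"x": -0.001,"y": -0.007,"z": 0.111,"wx": 0,"wy": 0,"wz": 0}]}}

```text
time: 34.58
ee_pos: [0.4397, -0.2931, 0.0501]
tcp_rot: [179.8, -0.2, -159.9]
wrist_force: [0.8, -0.5, 0.6]
opening: 0.0553
```

Emit:
{"method": "play_rows", "body": {"grip_force": 40, "targets": [{"fingers": -1,"x": 0,"y": 0,"z": 0,"wx": 0,"wy": 0,"wz": 0},{"fingers": -1,"x": 0,"y": 0,"z": 0,"wx": 0,"wy": 0,"wz": 0},{"fingers": -1,"x": 0,"y": 0,"z": 0,"wx": 0,"wy": 0,"wz": 0},{"fingers": -1,"x": 0,"y": 0,"z": 0,"wx": 0,"wy": 0,"wz": 0},{"fingers": -1,"x": 0,"y": 0,"z": 0,"wx": 0,"wy": 0,"wz": 0},{"fingers": -1,"x": 0,"y": 0,"z": 0,"wx": 0,"wy": 0,"wz": 0},{"fingers": -1,"x": 0,"y": 0,"z": 0,"wx": 0,"wy": 0,"wz": 0},{"fingers": -1,"x": 0,"y": 0,"z": 0,"wx": 0,"wy": 0,"wz": 0}]}}

```text
time: 35.25
ee_pos: [0.4408, -0.2949, 0.0523]
tcp_rot: [180.0, -0.1, -160.0]
wrist_force: [0.2, 0.9, 7.4]
opening: 0.019
```

```bash
python3 - <<'E'
from h import *
p,d=shot('side','s26');st();W=cloud('side',d)
f=around(W,(.438,-.294),.055,.006,.02); print(len(f),circ(f[:,:2]))
Wt=cloud('top',np.load('pics/top1.npy')); f=around(Wt,(.438,-.294),.055,.004,.02); print(circ(f[:,:2]))
E
```

```text
t 35.3 [ 0.4408 -0.2949  0.0524] [ 1.7997e+02 -5.0000e-02 -1.6001e+02] F [0.7 1.7 7.3] open 0.0193 q [-33.8   2.5 -11.3  76.3  -0.  -53.8]
194 (array([ 0.43872832, -0.28800382]), np.float64(0.03475073774470946))
(array([ 0.43912834, -0.29403329]), np.float64(0.04005669554011728))
```

Gripped (opening 19 mm). Lift and carry.

Emit:
{"method": "play_rows", "body": {"grip_force": 70, "targets": [{"fingers": -1,"x": 0,"y": 0,"z": 0,"wx": 0,"wy": 0,"wz": 0},{"fingers": -1,"x": 0,"y": 0,"z": -0.003,"wx": 0,"wy": 0,"wz": 0},{"fingers": -1,"x": 0,"y": 0,"z": -0.008,"wx": 0,"wy": 0,"wz": 0},{"fingers": -1,"x": 0,"y": 0,"z": -0.016,"wx": 0,"wy": 0,"wz": 0},{"fingers": -1,"x": 0,"y": 0,"z": -0.028,"wx": 0,"wy": 0,"wz": 0},{"fingers": -1,"x": 0,"y": 0,"z": -0.042,"wx": 0,"wy": 0,"wz": 0},{"fingers": -1,"x": 0,"y": 0,"z": -0.054,"wx": 0,"wy": 0,"wz": 0},{"fingers": -1,"x": 0,"y": 0,"z": -0.06,"wx": 0,"wy": 0,"wz": 0},{"fingers": -1,"x": 0,"y": 0,"z": -0.06,"wx": 0,"wy": 0,"wz": 0}]}}

```text
time: 36.05
ee_pos: [0.4408, -0.2951, 0.1126]
tcp_rot: [180.0, -0.1, -160.0]
wrist_force: [0.4, -0.6, -1.1]
opening: 0.0185
```

```bash
python3 - <<'E'
from h import *
p,d=shot('side','s27');st()
cv2.imwrite('pics/s27c.png',cv2.resize(p[60:220,340:540],None,fx=4,fy=3.7,interpolation=cv2.INTER_CUBIC)[:600,:800])
toolmove(.611,-.1058,.105,-160)
E
```

```text
t 36.1 [ 0.4405 -0.2949  0.1114] [ 1.7992e+02 -1.2000e-01 -1.6001e+02] F [ 0.2  0.4 -1.6] open 0.0184 q [-33.8   1.6  -5.7  82.9  -0.1 -53.8]
target [0.611, -0.1058, 0.105, -160] -> [-0.2249  0.1194  0.0061] [ 0.08 -0.12 -0.01] rows>= 7
```

View pics/s27c.png

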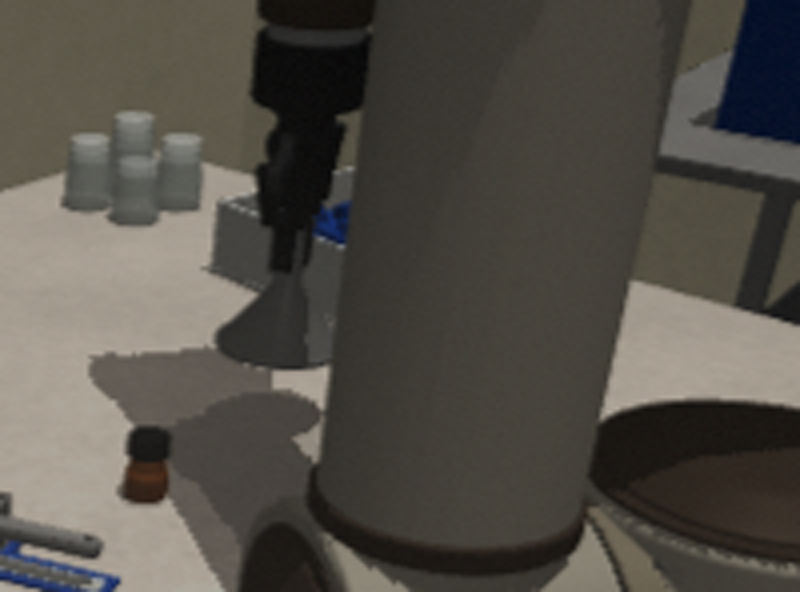

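Emit:
{"method": "play_rows", "body": {"targets": [{"fingers": -1,"x": -0.008,"y": 0.0042,"z": 0,"wx": 0,"wy": 0,"wz": 0},{"fingers": -1,"x": -0.026,"y": 0.0138,"z": 0,"wx": 0,"wy": 0,"wz": 0},{"fingers": -1,"x": -0.05,"y": 0.0265,"z": 0,"wx": 0,"wy": 0,"wz": 0},{"fingers": -1,"x": -0.076,"y": 0.0403,"z": 0,"wx": 0,"wy": 0,"wz": 0},{"fingers": -1,"x": -0.104,"y": 0.0552,"z": 0,"wx": 0,"wy": 0,"wz": 0},{"fingers": -1,"x": -0.132,"y": 0.07,"z": 0,"wx": 0,"wy": 0,"wz": 0},{"fingers": -1,"x": -0.16,"y": 0.085,"z": 0,"wx": 0,"wy": 0,"wz": 0},{"fingers": -1,"x": -0.185,"y": 0.098,"z": 0,"wx": 0,"wy": 0,"wz": 0},{"fingers": -1,"x": -0.206,"y": 0.1094,"z": 0.004,"wx": 0,"wy": 0,"wz": 0},{"fingers": -1,"x": -0.22,"y": 0.117,"z": 0.01,"wx": 0,"wy": 0,"wz": 0},{"fingers": -1,"x": -0.225,"y": 0.1194,"z": 0.02,"wx": 0,"wy": 0,"wz": 0},{"fingers": -1,"x": -0.225,"y": 0.1194,"z": 0.033,"wx": 0,"wy": 0,"wz": 0},{"fingers": -1,"x": -0.225,"y": 0.1194,"z": 0.042,"wx": 0,"wy": 0,"wz": 0},{"fingers": -1,"x": -0.225,"y": 0.1194,"z": 0.045,"wx": 0,"wy": 0,"wz": 0},{"fingers": -1,"x": -0.225,"y": 0.1194,"z": 0.045,"wx": 0,"wy": 0,"wz": 0}]}}

```text
time: 37.35
ee_pos: [0.6091, -0.1062, 0.0636]
tcp_rot: [179.8, -0.3, -160.1]
wrist_force: [-0.2, -0.1, -1.1]
opening: 0.0181
```

```bash
python3 - <<'E'
from h import *
p,d=shot('side','s28');st();W=cloud('side',d)
cv2.imwrite('pics/s28c.png',cv2.resize(p[100:260,240:440],None,fx=4,fy=3.7,interpolation=cv2.INTER_CUBIC)[:600,:800])
f=around(W,(.611,-.106),.06,.006,.1); print(np.percentile(f[:,2],[1,3]))
toolmove(.611,-.1058,.0565,-160)
E
```

```text
t 37.4 [ 0.6097 -0.1063  0.0647] [ 179.83   -0.22 -160.09] F [ 0.   0.  -0.4] open 0.0187 q [ -9.9  14.4   3.5  79.3   0.  -29.8]
[0.01070513 0.01386048]
target [0.611, -0.1058, 0.0565, -160] -> [-0.0014 -0.      0.0082] [ 0.17 -0.22 -0.09] rows>= 1
```

View pics/s28c.png

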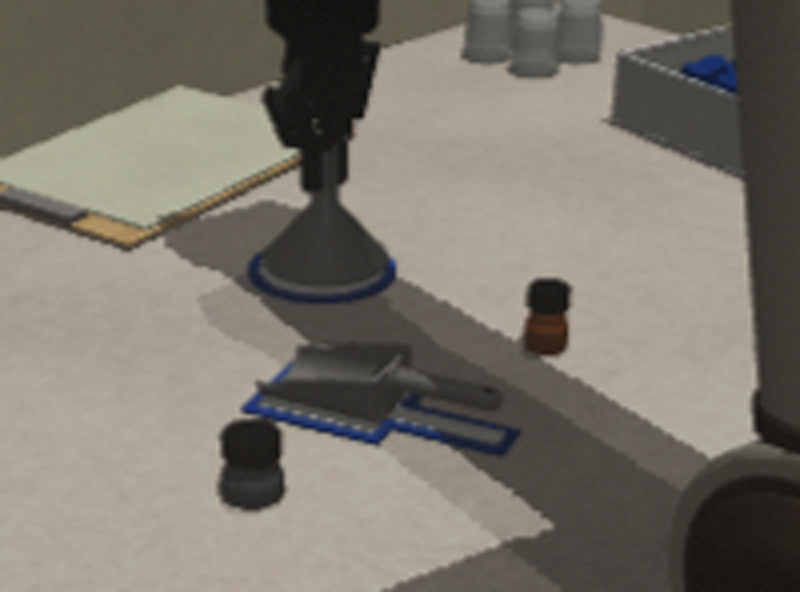

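The funnel hovers centred over its board. Lowering.

Emit:
{"method": "play_rows", "body": {"targets": [{"fingers": -1,"x": -0.001,"y": 0,"z": 0.003,"wx": 0,"wy": 0,"wz": 0},{"fingers": -1,"x": -0.001,"y": 0,"z": 0.005,"wx": 0,"wy": 0,"wz": 0},{"fingers": -1,"x": -0.001,"y": 0,"z": 0.007,"wx": 0,"wy": 0,"wz": 0},{"fingers": -1,"x": -0.001,"y": 0,"z": 0.0085,"wx": 0,"wy": 0,"wz": 0},{"fingers": -1,"x": -0.001,"y": 0,"z": 0.0085,"wx": 0,"wy": 0,"wz": 0}]}}

```text
time: 37.82
ee_pos: [0.6114, -0.105, 0.0566]
tcp_rot: [179.9, -0.2, -160.0]
wrist_force: [-0.6, -0.5, -1.4]
opening: 0.0182
```

Emit:
{"method": "play_rows", "body": {"targets": [{"fingers": -1,"x": 0,"y": 0,"z": 0.001,"wx": 0,"wy": 0,"wz": 0},{"fingers": -1,"x": 0,"y": 0,"z": 0.0018,"wx": 0,"wy": 0,"wz": 0},{"fingers": -1,"x": 0,"y": 0,"z": 0.0018,"wx": 0,"wy": 0,"wz": 0}]}}

```text
time: 38.07
ee_pos: [0.6115, -0.105, 0.0565]
tcp_rot: [179.9, -0.1, -160.0]
wrist_force: [-4.4, 0.8, 8.6]
opening: 0.0186
```

Contact. Release and retreat well clear so the cameras see everything.

Emit:
{"method": "play_rows", "body": {"grip_force": 30, "targets": [{"fingers": -1,"x": 0,"y": 0,"z": -0.001,"wx": 0,"wy": 0,"wz": 0},{"fingers": -0.5,"x": 0,"y": 0,"z": -0.001,"wx": 0,"wy": 0,"wz": 0},{"fingers": -0.2,"x": 0,"y": 0,"z": -0.001,"wx": 0,"wy": 0,"wz": 0},{"fingers": 0.1,"x": 0,"y": 0,"z": -0.001,"wx": 0,"wy": 0,"wz": 0},{"fingers": 0.3,"x": 0,"y": 0,"z": -0.001,"wx": 0,"wy": 0,"wz": 0},{"fingers": 0.3,"x": 0,"y": 0,"z": -0.001,"wx": 0,"wy": 0,"wz": 0},{"fingers": 0.3,"x": 0,"y": 0,"z": -0.03,"wx": 0,"wy": 0,"wz": 0},{"fingers": 0.3,"x": 0,"y": 0,"z": -0.07,"wx": 0,"wy": 0,"wz": 0},{"fingers": 0.3,"x": 0,"y": 0,"z": -0.11,"wx": 0,"wy": 0,"wz": 0},{"fingers": 0.3,"x": 0,"y": 0,"z": -0.15,"wx": 0,"wy": 0,"wz": 0},{"fingers": 0.3,"x": 0.04,"y": -0.02,"z": -0.18,"wx": 0,"wy": 0,"wz": 0},{"fingers": 0.3,"x": 0.08,"y": -0.06,"z": -0.19,"wx": 0,"wy": 0,"wz": 0},{"fingers": 0.3,"x": 0.12,"y": -0.1,"z": -0.19,"wx": 0,"wy": 0,"wz": 0},{"fingers": 0.3,"x": 0.16,"y": -0.14,"z": -0.19,"wx": 0,"wy": 0,"wz": 0},{"fingers": 0.3,"x": 0.16,"y": -0.18,"z": -0.19,"wx": 0,"wy": 0,"wz": 0},{"fingers": 0.3,"x": 0.16,"y": -0.22,"z": -0.19,"wx": 0,"wy": 0,"wz": 0},{"fingers": 0.3,"x": 0.16,"y": -0.26,"z": -0.19,"wx": 0,"wy": 0,"wz": 0},{"fingers": 0.3,"x": 0.16,"y": -0.28,"z": -0.19,"wx": 0,"wy": 0,"wz": 0}]}}

```text
time: 39.57
ee_pos: [0.552, -0.4071, 0.2454]
tcp_rot: [179.9, -0.1, -160.0]
wrist_force: [2.2, 0.8, 0.9]
opening: 0.0552
```

```bash
python3 - <<'E'
from sc import *
from nest import nest
p,d=shot('top','t29');st();W=cloud('top',d)
nest(W); scoopfit(W)
s=around(W,(.4617,.0224),.06,.008,.05); e=np.array([-.9391,-.3437]); n=np.array([.3437,-.9391]); t=(s[:,:2]-[.4617,.0224])@e; v=(s[:,:2]-[.4617,.0224])@n
k=abs(t)<.035; print('scoop lateral',np.percentile(v[k],[2,98]).round(4),'t',np.percentile(t,[2,98]).round(4))
f=around(W,(.610,-.1055),.06,.09,.12); print('stem',len(f),f.mean(0))
f=around(W,(.610,-.1055),.06,.01,.03); print(circ(f[:,:2]))
for nn,c in(('jar',(0.418,.139)),('vial',(.418,-.128)),('clamp',(.465,.40))):
    f=around(W,c,.04,.008,.07); print(nn,len(f),np.median(f,0).round(3))
p2,d2=shot('side','s29');W2=cloud('side',d2); nest(W2); scoopfit(W2)
f=around(W2,(.610,-.1055),.06,.09,.12); print('stem',len(f),f.mean(0) if len(f) else '')
cv2.imwrite('pics/t29c.png',cv2.resize(p[90:250,170:430],(800,492),interpolation=cv2.INTER_CUBIC))
cv2.imwrite('pics/s29c.png',cv2.resize(p2[100:300,120:440],(800,500),interpolation=cv2.INTER_CUBIC))
E
```

```text
t 39.6167 [ 0.5536 -0.4139  0.2395] [ 179.78   -0.34 -160.23] F [ 0.8 -1.9 -4.6] open 0.0555 q [-36.7  27.6  40.  102.7  -0.2 -56.5]
nest [0.6431 0.3224] 0.0471 122 [0.0454 0.0489] plane [-0.007 -0.01   0.045]
nest [0.6431 0.3222] 0.0355 96 [0.0563 0.0622] plane [-0.011 -0.018  0.057]
handle n 88 end 0.1097 line [-0.012  -0.0007] z 0.0377 [0.003 0.038]
scoop lateral [-0.0292  0.0265] t [-0.0404  0.056 ]
stem 45 [ 0.60882006 -0.1036661   0.10079054]
(array([ 0.61008113, -0.10395671]), np.float64(0.03695031336951899))
jar 130 [0.414 0.131 0.045]
vial 94 [ 0.417 -0.128  0.049]
clamp 88 [0.469 0.417 0.011]
nest [0.6441 0.3238] 0.0471 110 [0.0453 0.0477] plane [ 0.006 -0.008  0.045]
nest [0.6439 0.3236] 0.0351 147 [0.0552 0.0584] plane [-0.003 -0.018  0.055]
handle n 96 end 0.1092 line [-0.0183 -0.003 ] z 0.0379 [-0.007  0.038]
stem 49 [ 0.60855682 -0.10111735  0.0984131 ]
```

View pics/t29c.png

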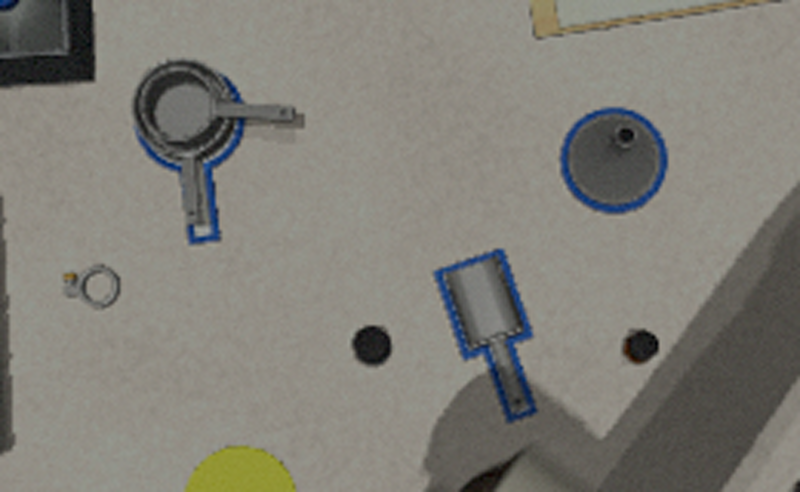

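View pics/s29c.png

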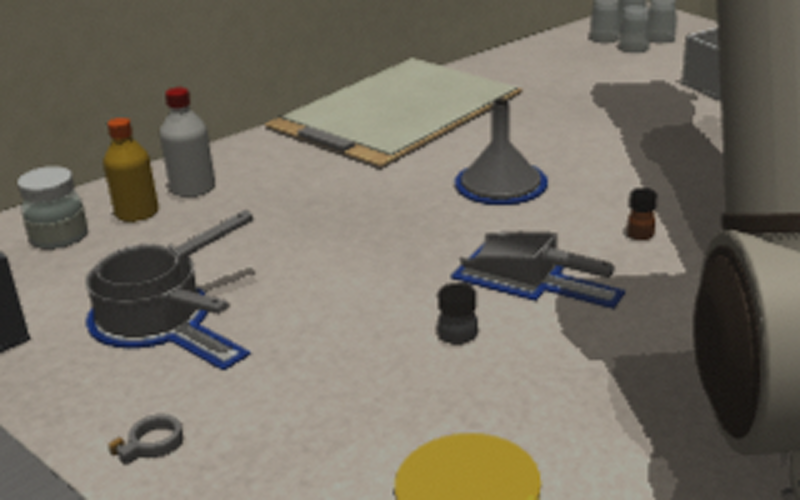

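Everything is in place in both views, and the bystanders have not moved beyond measurement noise. I'll let the arm settle and hand in.

Emit:
{"method": "play_rows", "body": {"targets": [{"fingers": 0.3,"x": 0,"y": 0,"z": 0,"wx": 0,"wy": 0,"wz": 0},{"fingers": 0.3,"x": 0,"y": 0,"z": 0,"wx": 0,"wy": 0,"wz": 0},{"fingers": 0.3,"x": 0,"y": 0,"z": 0,"wx": 0,"wy": 0,"wz": 0}]}}

```text
time: 39.92
ee_pos: [0.5526, -0.4037, 0.2458]
tcp_rot: [179.9, -0.1, -159.9]
wrist_force: [0.7, 0.5, 0.6]
opening: 0.0552
```

```bash
python3 -c "
from h import *
st(); print(bot.job_done())"
```

```text
t 39.9167 [ 0.5526 -0.4037  0.2458] [ 1.7990e+02 -1.3000e-01 -1.5995e+02] F [0.7 0.5 0.6] open 0.0552 q [-3.610e+01  2.640e+01  3.900e+01  1.027e+02 -1.000e-01 -5.620e+01]
the job is handed in; nothing more can be done
None
```

All four utensils are laid out and the job was handed in at about 40 s. One slip on the way may still count against it. The last top and side pictures showed:

| Item | Result |
|---|---|
| Large pan on the blue pan board | middle within about 2 mm of the disc; handle within 0.5° of the drawn one (checked right after placing) |
| Small pan in the large one | within 1 mm of its middle, seated level; handle about 75° off (from the tool angle, as the picture agrees) |
| Scoop on its board | 2–3 mm off along the handle, 1–4 mm sideways, under 1.1° off |
| Funnel on its board | mouth down; mouth circle about 2 mm off centre, stem 2–4.5 mm off |
| Jar, vial and clamp | within about 4 mm of where they were, mostly measurement noise |

**Possible fault:** on my first try the small pan slipped out of the fingers during a low lift. It fell a few centimetres, turned, and came to rest leaning on the blue tray. Its speed could not be measured, so I can't rule out that it briefly passed the 0.7 m/s limit.

**Disagreement with the description:** the wrist and side depth pictures put the fingertips about 11 mm behind the reported TCP, not 11 mm ahead. This explains that slip and an earlier empty grip on the large pan. Gripping deeper cured it.

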